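Lay out meter parts on their outline pads

TASK

Lay the four stripped parts out for inspection: set the brass meter body, the large coupling nut, the small coupling nut and the red handwheel each flat and centred on the rubber pad that bears its own outline, the meter body upright with its two pipe ends along the bar of its outline (either way round). Leave the glass dome and the propped test-port lid untouched, and let go of everything.

Things in the scene. Friction and masses are not known exactly. Their poses are not given: they have to be found in the camera images.
- meter: Loose squat brass water meter body standing upright, 70 mm tall: a round barrel 64 mm across up to z = 26 mm and 58 mm across from z = 34 to 70 mm, with a white dial on top, and two pipe ends sticking out opposite ways along its x axis, 110 mm over both ends, 24 mm thick (collars 29 mm), their axis at z = 20 mm. About 0.7 kg. Grip the upper barrel (58 mm). Origin: centre of its underside; z up.
- nut_large: Loose large hexagonal bronze coupling nut, open in the middle, lying flat: 54 mm across flats (62 mm across corners), 28 mm tall, wall 8 mm. Two of its flats face its own +y and -y. About 0.22 kg. Origin: centre of its underside; z up.
- nut_small: Loose small hexagonal bronze coupling nut, open in the middle, lying flat: 36 mm across flats (42 mm across corners), 24 mm tall, wall 6 mm. Two of its flats face its own +y and -y. About 0.10 kg. Origin: centre of its underside; z up.
- handwheel: Loose red cast-iron valve handwheel lying flat, 102 mm across: rim and five spokes no higher than 14 mm, and in the middle an upright round hub 26 mm across that rises to 46 mm. Grip the hub above the spokes. About 0.45 kg. Origin: centre of its underside; z up.
- pad_meter: Round black rubber pad, 120 mm across, 4 mm thick, fixed flat on the bench, with the white outline of the meter body seen from above: a circle with a bar through it. The bar, where the two pipe ends go, runs along the pad's x axis. The outline is centred on the pad. Origin: centre of its underside; z up.
- pad_nut_large: Round black rubber pad, 120 mm across, 4 mm thick, fixed flat on the bench, with a large white hexagon outline, 63 mm across flats, centred on the pad; two flats face its +y and -y. Origin: centre of its underside; z up.
- pad_nut_small: Round black rubber pad, 120 mm across, 4 mm thick, fixed flat on the bench, with a small white hexagon outline, 44 mm across flats, centred on the pad; two flats face its +y and -y. Origin: centre of its underside; z up.
- pad_wheel: Round black rubber pad, 120 mm across, 4 mm thick, fixed flat on the bench, with the white outline of a handwheel: a ring 109 mm across, five spokes and a hub circle, centred on the pad. Origin: centre of its underside; z up.
- glass_dome: Loose clouded glass register dome on a black rim, 76 mm across, 43 mm tall, standing to the right of the work. Not to be touched. Origin: centre of its underside; z up.
- test_port: Fixed grey steel test-port box, 180 x 180 mm, walls 50 mm high, standing to the left of the work; its steel lid, hinged on its +y edge, is propped up on a slotted stay and reaches 225 mm above the bench. Not to be touched. Origin: centre of its underside; z up.
Mind the look-alikes: they are no part of the job. Of the things that look like the handwheel, the middle-sized one is meant.

How it is judged:
By the outcome, as a careful person would: the job done as asked, in the order asked, and still so for the second after the job is handed in, with the robot touching nothing.
It also fails if it takes over 109 s, if anything falls off the work surface, if the arm or the gripper's body presses on something with over 40 N, if the wrist force passes 120 N, or if a joint passes its speed limit or range.

ROBOT

A 6-joint arm with a two-finger parallel gripper is mounted at the origin on the work surface. World frame = base frame: x ahead of the robot, y to its left, z up, the work surface at z = 0. Lengths are in m, angles in rad, forces in N, time in s.
With the tool pointing down it reaches from about 0.35 to 0.725 m from the base axis. Payload 4.3 kg.
Tool frame: the origin (TCP) lies at the very end of the fingers, on their centre line; the grasp point (between the pads) lies 19 mm behind it; z points along the fingers, y is the line along which they close (so a half turn about z gives the same grasp; the last joint's range is limited). The gripper opens to 85 mm and grips with 20 to 120 N. Pads are 22 mm wide; open, the fingers measure 114 mm over their backs; the gripper's body (76 mm by 85 mm) begins 54 mm behind the grasp point. The pads swing forward as they close: fully open they stand 13 mm farther back than shut.
Start: joints at [-1.371, 0.377, 0.081, 1.274, 0, 1.46], TCP at [0.175, -0.548, 0.231] pointing down, gripper open.
Joint ranges: [-2.72, 2.72], [-0.84, 1.66], [-1.02, 1.22], [-1.77, 2.12], [-1.37, 1.28], [-3.14, 3.14]. Speed limits (rad/s): [2.57, 2.57, 3.14, 3.14, 3.14, 3.14].

INTERFACE

Orientations are given as a 3x3 rotation matrix whose columns are the frame's x, y, z axes.
In Python, from station import ctrl, viewer gives the robot as it stands. The module is installed in compiled form; this text tells all that it offers.
- The arm moves only by the tool jog_arm, never from a script. Its argument "deltas" is a list of rows, each a list of 5 numbers: the opening, from -1 (shut) to 1 (fully open), then the shift along the tool's x, y, z in m, then the turn about the tool's z in degrees. In form: [[jaw, tx, ty, tz, yaw], ...]. A call has exactly 5 rows; each row shifts and turns the commanded pose from where the row before left it, along the tool's axes as they then stand; what a row does not reach is not made up. A row lasts 1/12 s, in which the tool goes at most 41.7 mm and 7.16 degrees, less where a joint would pass 70% of its speed; a pose out of reach is approached as far as the arm can. A call with a gripper value outside its range is refused whole. The fingers move at their own pace and stop on an object; "force" is the grip in N (left out, the last holds). Time passes only in rows, so rows that do not move let the fingers close, or fill a call up. It gives the time, the measured TCP pose, the force, the opening and the grip force at its end, in the units of the state.
- ctrl.observe(): the state, without advancing time (a new reading comes with each control period).
- viewer.snapshot(name): name is "scene" or "top" or "wrist"; returns the picture (384x512x3 uint8, blue, green, red); there is no depth.
- viewer.camera_model(name): a dict with "fov_y" (degrees; the focal length in pixels is half the picture's height over the tangent of half this angle, whatever the lens; pixels are square), "cx", "cy" (the principal point, pixels), "pose" (4x4, takes a point from camera to world coordinates). Camera axes: x right, y down, z forward; pixel columns grow to the right and rows downward; lengths in m; the calibration is good to about 2 mm. A picture is of the moment at which its call begins: read the wrist's pose just before it. camera_model takes no time and is no camera call; for the wrist camera it gives the pose at the moment of the call.
- ctrl.job_done(): hands the job in; it is judged then, once.
The state is a dict: "time_s": time; "joint_positions": joint angles; "joint_velocities": joint speeds; "tau": joint torques, N m; "eef_pos": TCP position; "tool_rot": TCP orientation; "wrist_force": force on the tool from outside, world axes, zero at the start; "ft_torque": the same for the moment, N m; "finger_gap": finger opening in m; "finger_force": force on a finger pad.
Only numpy, scipy, OpenCV 4.12 (cv2) and the standard library are available. Lean on these libraries where they do the work, as an engineer would, in place of code of your own. Each camera call takes 0.05 s, during which the arm holds its last target. There are 200 camera calls.

## Working session

There is one attempt and no reset: what is moved stays moved. The work goes in short steps, Python scripts to look and compute and a tool call to move; the robot and the scene stay as the last step left them, time stands still between calls to the robot, and variables do not carry over. Pictures are saved under pics/ and viewed, at most 18 in all, crops included, and the job is handed in when it is done.

Besides the shell and the picture viewer there is one more tool, called as name(argument=value, ...) on one line, values as JSON. jog_arm: Moves the arm, as the interface text tells. Its arguments: {"type":"object","properties":{"deltas":{"type":"array"},"force":{"type":"number"}},"required":["deltas"]}

```bash
mkdir -p pics; python3 - <<'E'
from station import ctrl, viewer
import cv2,numpy as np
np.set_printoptions(precision=4,suppress=True)
for n in ["scene","top"]:
    cv2.imwrite(f"pics/{n}0.png",viewer.snapshot(n)); m=viewer.camera_model(n); print(n,m)
print(viewer.camera_model("wrist"))
s=ctrl.observe()
for k,v in s.items(): print(k,np.array(v))
E
```

```text
scene {'fov_y': 53.697242796182245, 'cx': 261.37376832590843, 'cy': 191.1523618163545, 'pose': array([[-0.8283,  0.4114, -0.3803,  1.0905],
       [ 0.5601,  0.5963, -0.575 ,  0.8014],
       [-0.0098, -0.6893, -0.7244,  1.0166],
       [ 0.    ,  0.    ,  0.    ,  1.    ]])}
top {'fov_y': 43.54495169446723, 'cx': 257.3991166876403, 'cy': 191.5278527879625, 'pose': array([[-0.0232, -0.9949,  0.098 ,  0.434 ],
       [-0.9997,  0.023 , -0.0036,  0.0297],
       [ 0.0013, -0.0981, -0.9952,  1.4182],
       [ 0.    ,  0.    ,  0.    ,  1.    ]])}
{'fov_y': 68.86734417011904, 'cx': 250.42836612917296, 'cy': 192.82051853468843, 'pose': array([[ 0.3042, -0.905 , -0.2973,  0.2507],
       [-0.9526, -0.2895, -0.0932, -0.5222],
       [-0.0017,  0.3116, -0.9502,  0.3736],
       [ 0.    ,  0.    ,  0.    ,  1.    ]])}
time_s 0.1
joint_positions [-1.3714  0.378   0.0798  1.2744  0.      1.4605]
joint_velocities [ 0.0014 -0.0017  0.004   0.0005  0.0008  0.0001]
tau [  0.0008 -46.4694  27.0582   0.012   -0.0003  -0.    ]
eef_pos [ 0.1752 -0.5471  0.2305]
tool_rot [[ 0.9524  0.3048 -0.0003]
 [ 0.3048 -0.9524  0.0018]
 [ 0.0002 -0.0018 -1.    ]]
wrist_force [ 0.2654 -1.0434  0.008 ]
ft_torque [-0.0087 -0.0158  0.0208]
finger_force 0.0
finger_gap 0.08576409790565291
```

View pics/top0.png

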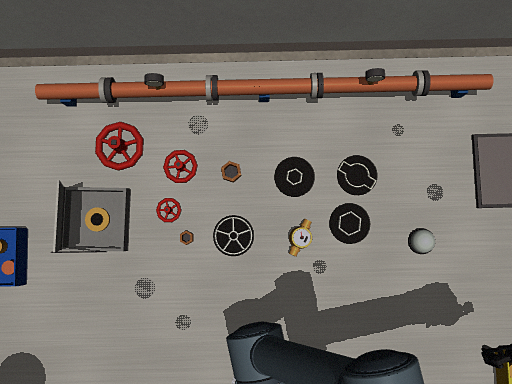

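View pics/scene0.png

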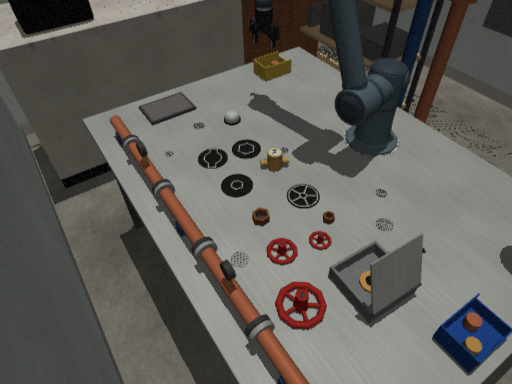

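The top view shows these parts and pads:

| Item | Pixel |
|---|---|
| Meter | (300,236) |
| Large nut | (231,171) |
| Small nut | (187,238) |
| Middle-sized wheel | (180,166) |
| Meter pad | (357,175) |
| Large-nut pad | (350,223) |
| Small-nut pad | (294,176) |
| Wheel pad | (233,235) |

The dome is at (422,241) and the propped lid is on the left, both clear of the work.

```bash
cat > h.py <<'E'
import cv2,numpy as np
np.set_printoptions(precision=4,suppress=True)
def ray(m,px,z):
    f=192/np.tan(np.radians(m["fov_y"])/2); P=np.array(m["pose"])
    px=np.atleast_2d(px).astype(float)
    d=np.c_[(px[:,0]-m["cx"])/f,(px[:,1]-m["cy"])/f,np.ones(len(px))]@P[:3,:3].T
    o=P[:3,3]; t=(z-o[2])/d[:,2]; return (o+d*t[:,None])[:,:2]
def proj(m,X):
    f=192/np.tan(np.radians(m["fov_y"])/2); P=np.linalg.inv(m["pose"])
    c=P[:3,:3]@np.array(X)+P[:3,3]; return np.array([m["cx"]+f*c[0]/c[2],m["cy"]+f*c[1]/c[2]])
E
python3 - <<'E'
from station import viewer
from h import *
im=cv2.imread("pics/top0.png"); m=viewer.camera_model("top"); ms=viewer.camera_model("scene")
hsv=cv2.cvtColor(im,cv2.COLOR_BGR2HSV)
dark=(hsv[...,2]<50).astype(np.uint8)
for n,c in dict(pm=(357,175),pl=(350,223),ps=(294,176),pw=(233,235)).items():
    k=np.zeros_like(dark); cv2.circle(k,c,27,1,-1)
    cs,_=cv2.findContours(dark*k,cv2.RETR_EXTERNAL,cv2.CHAIN_APPROX_NONE)
    q=cv2.convexHull(max(cs,key=cv2.contourArea))[:,0]
    e=cv2.fitEllipse(q); w=ray(m,e[0],.004)[0]; print(n,e,w,np.hypot(*w),proj(ms,[*w,.004]))
sat=((hsv[...,1]>90)&(hsv[...,2]>50)).astype(np.uint8)
for n,(c,z,r) in dict(meter=((300,236),.04,26),nl=((231,171),.028,16),ns=((187,238),.024,12),wh=((180,166),.012,22)).items():
    k=np.zeros_like(dark); cv2.circle(k,c,r,1,-1)
    cs,_=cv2.findContours(sat*k,cv2.RETR_EXTERNAL,cv2.CHAIN_APPROX_NONE)
    q=cv2.convexHull(max(cs,key=cv2.contourArea))[:,0]
    e=cv2.minAreaRect(q); w=ray(m,e[0],z)[0]; print(n,e,w,np.hypot(*w),proj(ms,[*w,z]))
cv2.imwrite("pics/crop.png",cv2.resize(im[140:270,150:390],None,fx=3.3,fy=3.3,interpolation=cv2.INTER_CUBIC))
E
```

```text
pm ((356.49224853515625, 174.8658447265625), (20.21385383605957, 36.727413177490234), 121.833740234375) [ 0.6162 -0.2705] 0.672919258833882 [212.4049 157.3474]
pl ((349.1761169433594, 222.94313049316406), (40.11640167236328, 40.9776725769043), 135.89581298828125) [ 0.4743 -0.2428] 0.532876030121688 [245.7542 148.0479]
ps ((293.8132019042969, 176.3692169189453), (39.79366683959961, 39.875282287597656), 113.476318359375) [ 0.616  -0.0844] 0.6217118553457888 [236.5483 184.3562]
pw ((233.07984924316406, 235.24595642089844), (40.44184875488281, 40.77353286743164), 4.798786163330078) [0.4463 0.0988] 0.4570775627788577 [302.5373 194.9804]
meter ((301.0365905761719, 237.17074584960938), (20.65069580078125, 37.21542739868164), 6.340191841125488) [ 0.436  -0.0968] 0.44658966267578376 [273.9031 157.2286]
nl ((230.5, 170.5), (19.0, 19.0), 90.0) [0.6344 0.1017] 0.6424910971430599 [260.0845 213.6245]
ns ((186.0, 237.0), (12.0, 14.0), 0.0) [0.4442 0.2338] 0.5019797413507218 [328.1036 214.5984]
wh ((179.8356170654297, 166.06166076660156), (33.0056037902832, 32.8885612487793), 69.44395446777344) [0.6534 0.252 ] 0.7002661657376958 [281.4951 249.1365]
```

View pics/crop.png

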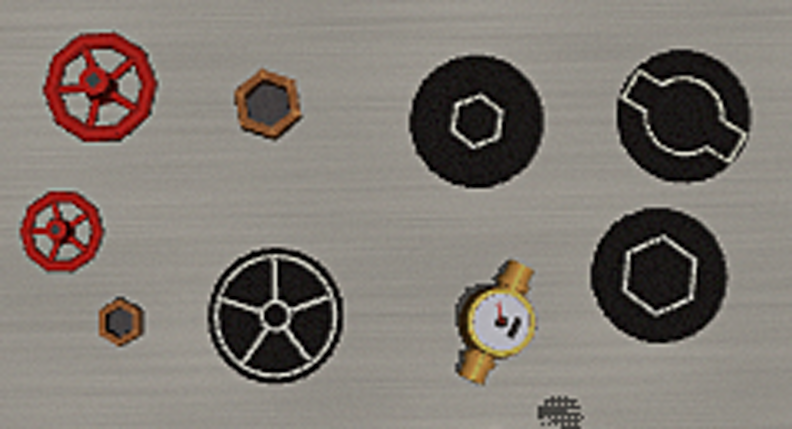

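jog_arm(deltas=[[1, 0.0257, -0.0233, 0, 0], [1, 0.0257, -0.0233, 0, 0], [1, 0.0257, -0.0233, 0, 0], [1, 0.0257, -0.0233, 0, 0], [1, 0.0257, -0.0233, 0, 0]])

```text
time_s: 0.52
eef_pos: [0.2625, -0.3957, 0.2308]
tool_rot: [[0.953, 0.304, -0.0], [0.304, -0.953, 0.001], [-0.0, -0.001, -1.0]]
wrist_force: [0.0, -0.7, 1.9]
finger_gap: 0.0855
finger_force: 0.0
```

jog_arm(deltas=[[1, 0.0257, -0.0233, 0, 0], [1, 0.0257, -0.0233, 0, 0], [1, 0.0257, -0.0233, 0, 0], [1, 0.0257, -0.0233, 0, 0], [1, 0.0257, -0.0233, 0, 0]])

```text
time_s: 0.93
eef_pos: [0.3493, -0.2456, 0.231]
tool_rot: [[0.953, 0.304, -0.0], [0.304, -0.953, 0.0], [-0.0, -0.0, -1.0]]
wrist_force: [0.7, -0.4, 0.5]
finger_gap: 0.085
finger_force: 0.0
```

jog_arm(deltas=[[1, 0.0257, -0.0233, 0, 0], [1, 0.0257, -0.0233, 0, 0], [1, 0.0257, -0.0233, 0, 0], [1, 0.0257, -0.0233, 0, 0], [1, 0.0257, -0.0233, 0, 0]])

```text
time_s: 1.35
eef_pos: [0.4361, -0.0955, 0.231]
tool_rot: [[0.952, 0.305, -0.001], [0.305, -0.952, 0.0], [-0.001, -0.0, -1.0]]
wrist_force: [0.7, -0.2, 0.9]
finger_gap: 0.0853
finger_force: 0.0
```

jog_arm(deltas=[[1, 0, 0, 0, -7], [1, 0, 0, 0, -7], [1, 0, 0, 0, -7], [1, 0, 0, 0, -7], [1, 0, 0, 0, -7]])

```text
time_s: 1.77
eef_pos: [0.4356, -0.0969, 0.2309]
tool_rot: [[0.6, 0.8, -0.001], [0.8, -0.6, 0.0], [-0.0, -0.001, -1.0]]
wrist_force: [-0.4, -0.4, 0.2]
finger_gap: 0.0854
finger_force: 0.0
```

jog_arm(deltas=[[1, 0, 0, 0, -7], [1, 0, 0, 0, -7], [1, 0, 0, 0, -7], [1, 0, 0, 0, -7], [1, 0, 0, 0, -7]])

```text
time_s: 2.18
eef_pos: [0.4355, -0.0971, 0.2309]
tool_rot: [[0.033, 0.999, -0.001], [0.999, -0.033, 0.0], [0.0, -0.001, -1.0]]
wrist_force: [-0.8, -0.1, -0.3]
finger_gap: 0.0855
finger_force: 0.0
```

jog_arm(deltas=[[1, 0, 0, 0, -7], [1, 0, 0, 0, -7], [1, 0, 0, 0, -7], [1, 0, 0, 0, -7], [1, 0, 0, 0, -7]])

```text
time_s: 2.6
eef_pos: [0.4355, -0.0971, 0.2309]
tool_rot: [[-0.546, 0.838, -0.001], [0.838, 0.546, 0.0], [0.001, -0.001, -1.0]]
wrist_force: [0.2, -0.5, 0.4]
finger_gap: 0.0855
finger_force: 0.0
```

jog_arm(deltas=[[1, 0, 0, 0, -7], [1, 0, 0, 0, -7], [1, 0, 0, 0, -7], [1, 0, 0, 0, -7], [1, 0, 0, 0, 0]])

```text
time_s: 3.02
eef_pos: [0.4355, -0.0971, 0.2309]
tool_rot: [[-0.873, 0.487, -0.001], [0.487, 0.873, 0.0], [0.001, -0.0, -1.0]]
wrist_force: [-0.5, -0.2, 0.0]
finger_gap: 0.0853
finger_force: 0.0
```

```bash
cat > shot.py <<'E'
import sys,pickle
from station import ctrl,viewer
from h import *
n=sys.argv[1]; s=ctrl.observe(); m=viewer.camera_model("wrist"); im=viewer.snapshot("wrist")
cv2.imwrite(f"pics/{n}.png",im); pickle.dump((m,s),open(f"pics/{n}.pkl","wb"))
R=np.array(s["tool_rot"]); print(s["time_s"],np.array(s["eef_pos"]),"h",np.degrees(np.arctan2(R[1,0],R[0,0])),"q6",s["joint_positions"][5])
E
python3 shot.py w1
```

```text
3.0167 [ 0.4355 -0.0971  0.2309] h 150.8594689326284 q6 0.14691530065641728
```

View pics/w1.png

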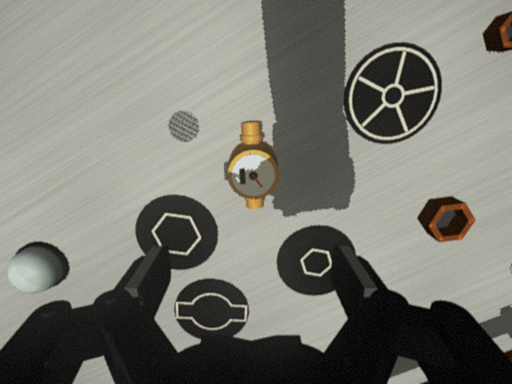

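The wrist view shows the meter at (252,170), all four pads in sight ((176,231), (212,309), (316,260), (393,95)), and the large nut at (448,219).

```bash
python3 - <<'E'
import pickle
from h import *
m,s=pickle.load(open("pics/w1.pkl","rb")); im=cv2.imread("pics/w1.png")
for n,X in dict(pl=(.4743,-.2428,.004),ps=(.616,-.0844,.004),pw=(.4463,.0988,.004),nl=(.6344,.1017,.028),dial=(.436,-.0968,.07)).items(): print(n,proj(m,X))
hsv=cv2.cvtColor(im,cv2.COLOR_BGR2HSV)
g=(hsv[...,2]<45).astype(np.uint8)
def blob(mask,c,r):
    k=np.zeros_like(mask); cv2.circle(k,c,r,1,-1)
    cs,_=cv2.findContours(mask*k,cv2.RETR_EXTERNAL,cv2.CHAIN_APPROX_NONE)
    return cv2.convexHull(np.vstack([c for c in cs if cv2.contourArea(c)>15]))[:,0]
print("pw",cv2.fitEllipse(blob(g,(393,95),55)))
sat=((hsv[...,1]>100)&(hsv[...,2]>70)).astype(np.uint8)
q=blob(sat,(252,165),48); mu=cv2.boundingRect(q); print("meter",mu)
# pipe ends: top z .032 edges approx
for rng in ((118,136),(199,209)):
    ys,xs=np.nonzero(sat[rng[0]:rng[1],230:275]); print(rng,[ (y+rng[0],xs[ys==y].min()+230,xs[ys==y].max()+230) for y in np.unique(ys)])
dial=((hsv[...,1]<70)&(hsv[...,2]>90)).astype(np.uint8)
print("upper barrel",cv2.fitEllipse(blob(sat|0,(254,174),30)))
cv2.imwrite("pics/w1c.png",cv2.resize(im[100:340,130:370],None,fx=2.5,fy=2.5,interpolation=cv2.INTER_CUBIC))
E
```

```text
pl [176.283  234.7957]
ps [315.7599 262.5364]
pw [391.3158  96.7557]
nl [450.7421 224.004 ]
dial [250.727  177.2582]
pw ((392.2849426269531, 92.63531494140625), (89.62796783447266, 105.52080535888672), 40.41796875)
meter (228, 122, 51, 87)
(118, 136) [(np.int64(122), np.int64(245), np.int64(259)), (np.int64(123), np.int64(242), np.int64(259)), (np.int64(124), np.int64(242), np.int64(259)), (np.int64(125), np.int64(242), np.int64(259)), (np.int64(126), np.int64(242), np.int64(259)), (np.int64(127), np.int64(242), np.int64(260)), (np.int64(128), np.int64(242), np.int64(259)), (np.int64(129), np.int64(242), np.int64(260)), (np.int64(130), np.int64(242), np.int64(260)), (np.int64(131), np.int64(242), np.int64(260)), (np.int64(132), np.int64(242), np.int64(260)), (np.int64(133), np.int64(242), np.int64(260)), (np.int64(134), np.int64(242), np.int64(262)), (np.int64(135), np.int64(241), np.int64(262))]
(199, 209) [(np.int64(199), np.int64(246), np.int64(262)), (np.int64(200), np.int64(246), np.int64(262)), (np.int64(201), np.int64(247), np.int64(262)), (np.int64(202), np.int64(246), np.int64(262)), (np.int64(203), np.int64(247), np.int64(262)), (np.int64(204), np.int64(247), np.int64(262)), (np.int64(205), np.int64(247), np.int64(262)), (np.int64(206), np.int64(247), np.int64(262)), (np.int64(207), np.int64(248), np.int64(260)), (np.int64(208), np.int64(250), np.int64(257))]
upper barrel ((252.85972595214844, 173.10646057128906), (50.4516487121582, 60.82328414916992), 178.32260131835938)
```

View pics/w1c.png

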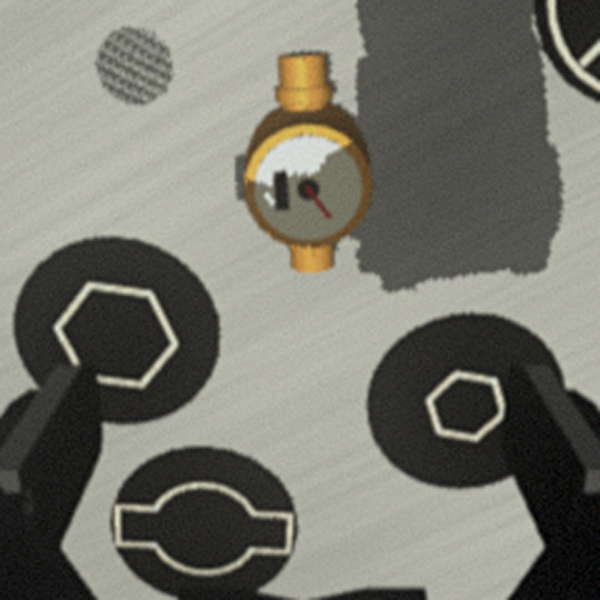

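```bash
python3 - <<'E'
import pickle
from station import viewer
from h import *
m,s=pickle.load(open("pics/w1.pkl","rb")); T=viewer.camera_model("top")
t=cv2.imread("pics/top0.png");im=cv2.imread("pics/w1.png")
c=lambda x,y:(x/2.5+130,y/2.5+100)
k=lambda x,y:(x/3.3+150,y/3.3+140)
hexl=[c(*p) for p in((92,284),(151,292),(176,343),(140,385),(97,379),(57,327))]
hexs=[c(*p) for p in((460,372),(498,377),(503,405),(474,439),(437,434),(429,403))]
bar=[c(*p) for p in((118,507),(118,544),(291,514),(289,552))]
tl=[k(*p) for p in((662,236),(696,254),(694,294),(660,313),(626,294),(627,255))]
ts=[k(*p) for p in((477,96),(502,107),(501,133),(475,147),(452,134),(453,108))]
tb=[k(*p) for p in((639,72),(624,97),(745,133),(731,159))]
for n,a,b in(("pl",hexl,tl),("ps",hexs,ts),("pm",bar,tb)):
    A,B=ray(m,a,.004),ray(T,b,.004); print(n,"wrist",A.mean(0),"top",B.mean(0))
    if n=="pm":
        for P in(A,B): d=P[2]+P[3]-P[0]-P[1]; print(" bar heading",np.degrees(np.arctan2(d[1],d[0])))
    else:
        for P in(A,B):
            d=P-P.mean(0); an=np.degrees(np.arctan2(d[:,1],d[:,0])); z=np.exp(6j*np.radians(an)).mean(); print(" corner heading mod60",np.degrees(np.angle(z))/6, "r",np.hypot(*d.T).mean())
print("dial wrist",ray(m,[(253.4,173.6),(253.2,175.2)],.07))
print("dial top",ray(T,[k(502,322),k(501,321)],.07))
# pipes axis: midpoints at z .02 silhouettes
A=ray(m,[(250.5,124),(254.5,206)],.026); d=A[0]-A[1]; print("axis wrist",np.degrees(np.arctan2(d[1],d[0])))
B=ray(T,[k(520,265),k(472,380)],.026); d=B[0]-B[1]; print("axis top",np.degrees(np.arctan2(d[1],d[0])),B.mean(0))
E
```

```text
pl wrist [ 0.4745 -0.2407] top [ 0.4738 -0.246 ]
 corner heading mod60 -6.64840750435748 r 0.03427312552671946
 corner heading mod60 -2.521911450204357 r 0.03488234773142792
ps wrist [ 0.6161 -0.0829] top [ 0.6152 -0.0863]
 corner heading mod60 -8.750439868931624 r 0.02417817511196101
 corner heading mod60 -1.9860232419277715 r 0.02435941881494125
pm wrist [ 0.6168 -0.2699] top [ 0.616  -0.2734]
 bar heading 57.75964330174077
 bar heading -121.82522267624418
dial wrist [[ 0.4338 -0.0921]
 [ 0.4353 -0.0932]]
dial top [[ 0.4347 -0.097 ]
 [ 0.4356 -0.0962]]
axis wrist 153.68987072289187
axis top -24.50759794660796 [ 0.4346 -0.096 ]
```

jog_arm(deltas=[[1, 0.001, 0.002, 0.03, -3.7], [1, 0, 0, 0.03, 0], [1, 0, 0, 0.03, 0], [1, 0, 0, 0.03, 0], [1, 0, 0, 0.03, 0]])

```text
time_s: 3.48
eef_pos: [0.4359, -0.095, 0.08]
tool_rot: [[-0.901, 0.434, 0.0], [0.434, 0.901, -0.0], [-0.0, -0.0, -1.0]]
wrist_force: [0.6, -0.8, -0.5]
finger_gap: 0.0854
finger_force: 0.0
```

jog_arm(deltas=[[1, 0, 0, 0.015, 0], [1, 0, 0, 0.013, 0], [1, 0, 0, 0.01, 0], [1, 0, 0, 0.007, 0], [1, 0, 0, 0, 0]])

```text
time_s: 3.9
eef_pos: [0.4347, -0.0946, 0.0349]
tool_rot: [[-0.901, 0.433, -0.003], [0.433, 0.901, 0.001], [0.003, -0.0, -1.0]]
wrist_force: [0.3, -0.8, -0.8]
finger_gap: 0.0849
finger_force: 0.0
```

jog_arm(deltas=[[-1, 0, 0, 0, 0], [-1, 0, 0, 0, 0], [-1, 0, 0, 0, 0], [-1, 0, 0, 0, 0], [-1, 0, 0, 0, 0]], force=60)

```text
time_s: 4.32
eef_pos: [0.4369, -0.095, 0.0374]
tool_rot: [[-0.902, 0.431, 0.002], [0.431, 0.902, -0.0], [-0.002, 0.001, -1.0]]
wrist_force: [-0.0, 2.4, 6.0]
finger_gap: 0.0559
finger_force: 63.2
```

jog_arm(deltas=[[-1, 0, 0, 0, 0], [-1, 0, 0, 0, 0], [-1, 0, 0, 0, 0], [-1, 0, 0, 0, 0], [-1, 0, 0, 0, 0]])

```text
time_s: 4.73
eef_pos: [0.437, -0.095, 0.0374]
tool_rot: [[-0.902, 0.431, 0.002], [0.431, 0.902, -0.0], [-0.002, 0.001, -1.0]]
wrist_force: [-0.1, 2.4, 6.0]
finger_gap: 0.0559
finger_force: 63.2
```

jog_arm(deltas=[[-1, 0, 0, -0.01, 0], [-1, 0, 0, -0.025, 0], [-1, 0, 0, -0.035, 0], [-1, 0, 0, -0.035, 0], [-1, 0, 0, -0.025, 0]])

```text
time_s: 5.15
eef_pos: [0.4355, -0.0949, 0.1681]
tool_rot: [[-0.902, 0.432, -0.0], [0.432, 0.902, -0.0], [0.0, -0.0, -1.0]]
wrist_force: [0.5, -0.7, -8.1]
finger_gap: 0.0561
finger_force: 67.0
```

jog_arm(deltas=[[-1, -0.012, -0.0042, 0, 0], [-1, -0.018, -0.006, 0, 0], [-1, -0.026, -0.009, 0, 0], [-1, -0.026, -0.009, 0, 0], [-1, -0.026, -0.009, 0, 0]])

```text
time_s: 5.57
eef_pos: [0.5168, -0.1754, 0.165]
tool_rot: [[-0.902, 0.431, -0.003], [0.431, 0.902, 0.001], [0.003, -0.0, -1.0]]
wrist_force: [0.5, -0.3, -7.4]
finger_gap: 0.0557
finger_force: 67.4
```

jog_arm(deltas=[[-1, -0.026, -0.009, 0, 0], [-1, -0.026, -0.009, 0, 0], [-1, -0.026, -0.009, 0, 0], [-1, -0.026, -0.009, 0, 0], [-1, -0.026, -0.0084, 0, 0]])

```text
time_s: 5.98
eef_pos: [0.6149, -0.2717, 0.1641]
tool_rot: [[-0.902, 0.432, -0.004], [0.432, 0.902, 0.002], [0.004, -0.0, -1.0]]
wrist_force: [0.9, -0.1, -6.4]
finger_gap: 0.0557
finger_force: 67.4
```

jog_arm(deltas=[[-1, 0, 0, 0, -4], [-1, 0, 0, 0, -6], [-1, 0, 0, 0, -6], [-1, 0, 0, 0, -6], [-1, 0, 0, 0, -6]])

```text
time_s: 6.4
eef_pos: [0.6141, -0.2708, 0.1639]
tool_rot: [[-0.999, -0.047, -0.004], [-0.047, 0.999, 0.002], [0.004, 0.002, -1.0]]
wrist_force: [-0.1, -0.7, -7.9]
finger_gap: 0.0561
finger_force: 66.9
```

jog_arm(deltas=[[-1, 0, 0, 0, -6], [-1, 0, 0, 0, -6], [-1, 0, 0, 0, -6], [-1, 0, 0, 0, -6], [-1, 0, 0, 0, -6]])

```text
time_s: 6.82
eef_pos: [0.6141, -0.2706, 0.1641]
tool_rot: [[-0.841, -0.541, -0.004], [-0.541, 0.841, 0.002], [0.002, 0.004, -1.0]]
wrist_force: [-0.5, -0.9, -7.8]
finger_gap: 0.0558
finger_force: 66.9
```

jog_arm(deltas=[[-1, 0, 0, 0, -6], [-1, 0, 0, 0, -6], [-1, 0, 0, 0, -6], [-1, 0, 0, 0, -5], [-1, 0, 0, 0, -2.6]])

```text
time_s: 7.23
eef_pos: [0.6141, -0.2706, 0.1641]
tool_rot: [[-0.526, -0.85, -0.004], [-0.85, 0.526, 0.002], [0.001, 0.005, -1.0]]
wrist_force: [-0.4, 0.4, -8.5]
finger_gap: 0.0557
finger_force: 66.9
```

```bash
python3 shot.py w2
```

```text
7.2333 [ 0.6141 -0.2706  0.1641] h -121.76163259881494 q6 -1.5258504867190614
```

View pics/w2.png

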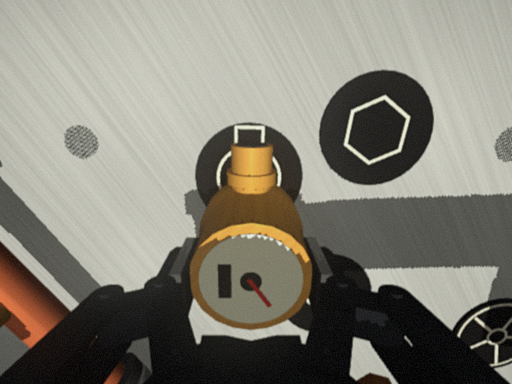

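The meter is held upright: dial centre near (251,280), pipe at (252,150). The outline bar's end is at (250,127), directly in line with it.

```bash
python3 - <<'E'
import pickle
from h import *
m,s=pickle.load(open("pics/w2.pkl","rb")); im=cv2.imread("pics/w2.png")
R=np.array(s["tool_rot"])[:2,:2]; p=np.array(s["eef_pos"])[:2]
tf=lambda px,z:(ray(m,px,z)-p)@R
print("dial in tool",tf([(251,281),(251,279)],.1965),"pipe end top",tf([(252,145)],.1265+.032))
print("bar end corners",tf([(235,126),(266,126)],.004))
hsv=cv2.cvtColor(im,cv2.COLOR_BGR2HSV); g=(hsv[...,2]<60).astype(np.uint8)
k=np.zeros_like(g); k[110:186,185:315]=1
cs,_=cv2.findContours(g*k,cv2.RETR_EXTERNAL,cv2.CHAIN_APPROX_NONE)
q=cv2.convexHull(max(cs,key=cv2.contourArea))[:,0]; q=q[q[:,1]<175]
w=tf(q,.004); A=np.c_[2*w,np.ones(len(w))]; c=np.linalg.lstsq(A,(w**2).sum(1),rcond=None)[0]; print("pad circ in tool",c[:2],np.sqrt(c[2]+c[0]**2+c[1]**2), cv2.boundingRect(q))
k[:]=0; cv2.circle(k,(376,128),70,1,-1)
cs,_=cv2.findContours(g*k,cv2.RETR_EXTERNAL,cv2.CHAIN_APPROX_NONE)
e=cv2.fitEllipse(cv2.convexHull(max(cs,key=cv2.contourArea))); print("pl world",e, ray(m,e[0],.004))
E
```

```text
dial in tool [[0.0004 0.0011]
 [0.0015 0.0011]] pipe end top [[0.0577 0.0019]]
bar end corners [[ 0.0547 -0.0146]
 [ 0.0547  0.0182]]
pad circ in tool [ 0.0158 -0.0225] 0.0337696065086118 (196, 127, 37, 48)
pl world ((375.9514465332031, 127.06228637695312), (104.72843933105469, 120.3889389038086), 44.65230178833008) [[ 0.4714 -0.2451]]
```

jog_arm(deltas=[[-1, 0, -0.002, 0.015, 0], [-1, 0, 0, 0.025, 0], [-1, 0, 0, 0.03, 0], [-1, 0, 0, 0.02, 0], [-1, 0, 0, 0.015, 0]])

```text
time_s: 7.7
eef_pos: [0.6142, -0.2708, 0.0567]
tool_rot: [[-0.53, -0.848, -0.007], [-0.848, 0.53, 0.003], [0.001, 0.007, -1.0]]
wrist_force: [-1.0, 0.8, -8.1]
finger_gap: 0.056
finger_force: 67.0
```

jog_arm(deltas=[[-1, 0, 0, 0.006, 0], [-1, 0, 0, 0.005, 0], [-1, 0, 0, 0.002, 0], [-1, 0, 0, 0, 0], [-1, 0, 0, 0, 0]])

```text
time_s: 8.12
eef_pos: [0.6181, -0.2729, 0.0495]
tool_rot: [[-0.529, -0.848, 0.002], [-0.848, 0.529, -0.001], [-0.0, -0.002, -1.0]]
wrist_force: [-0.2, 0.3, -7.8]
finger_gap: 0.0559
finger_force: 67.0
```

jog_arm(deltas=[[-1, 0.001, 0.001, 0.003, 0], [-1, 0, 0, 0.002, 0], [-1, 0, 0, 0.002, 0], [-1, 0, 0, 0, 0], [-1, 0, 0, 0, 0]])

```text
time_s: 8.53
eef_pos: [0.6161, -0.2729, 0.0416]
tool_rot: [[-0.529, -0.848, 0.001], [-0.848, 0.529, -0.001], [0.0, -0.001, -1.0]]
wrist_force: [-0.3, -0.5, -5.6]
finger_gap: 0.0559
finger_force: 67.2
```

jog_arm(deltas=[[-1, 0, 0, 0.001, 0], [0.4, 0, 0, 0, 0], [0.5, 0, 0, 0, 0], [0.7, 0, 0, 0, 0], [1, 0, 0, 0, 0]])

```text
time_s: 8.95
eef_pos: [0.6167, -0.2731, 0.0412]
tool_rot: [[-0.529, -0.849, 0.002], [-0.849, 0.529, -0.001], [-0.0, -0.002, -1.0]]
wrist_force: [0.2, -0.0, -0.2]
finger_gap: 0.0825
finger_force: 0.0
```

jog_arm(deltas=[[1, 0, 0, 0, 0], [1, 0, 0, 0, 0], [1, 0, 0, -0.01, 0], [1, 0, 0, -0.03, 0], [1, 0, 0, -0.03, 0]])

```text
time_s: 9.37
eef_pos: [0.6143, -0.2718, 0.1099]
tool_rot: [[-0.529, -0.849, -0.004], [-0.849, 0.529, 0.002], [0.0, 0.004, -1.0]]
wrist_force: [0.6, -0.8, 0.2]
finger_gap: 0.0855
finger_force: 0.0
```

jog_arm(deltas=[[1, 0, 0, -0.03, 0], [1, 0, 0, -0.03, 0], [1, 0, 0, -0.03, 0], [1, 0, 0, -0.03, 0], [1, 0, 0, 0, 0]])

```text
time_s: 9.78
eef_pos: [0.6185, -0.2741, 0.2389]
tool_rot: [[-0.529, -0.848, 0.011], [-0.849, 0.529, -0.006], [-0.001, -0.012, -1.0]]
wrist_force: [0.4, -0.6, 0.8]
finger_gap: 0.0853
finger_force: 0.0
```

```bash
python3 shot.py w3
```

```text
9.7833 [ 0.6185 -0.2741  0.2389] h -121.9468215257457 q6 -1.5240861394851093
```

View pics/w3.png

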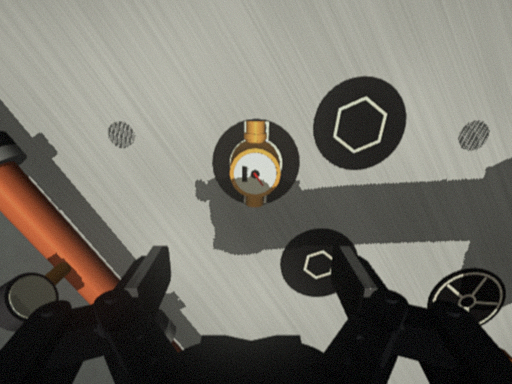

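The meter stands on its pad. The pipes are at x≈256 and the pad spans columns 213–299, so it looks centred. I'll quantify this and the pad positions.

```bash
python3 - <<'E'
import pickle
from h import *
m,s=pickle.load(open("pics/w3.pkl","rb")); im=cv2.imread("pics/w3.png")
R=np.array(s["tool_rot"])[:2,:2]; p=np.array(s["eef_pos"])[:2]
# outer pad edges sampled: radial brightness step from centre
g=cv2.GaussianBlur(cv2.cvtColor(im,cv2.COLOR_BGR2GRAY),(3,3),0).astype(int)
def pad(c,r0,r1,angs,lo=48):
    pts=[]
    for a in np.radians(angs):
        for r in np.arange(r1,r0,-.5):
            x,y=c[0]+r*np.cos(a),c[1]+r*np.sin(a)
            if g[int(round(y)),int(round(x))]<lo: pts.append((x,y)); break
    w=ray(m,pts,.004)
    for _ in range(3):
        A=np.c_[2*w,np.ones(len(w))]; k=np.linalg.lstsq(A,(w**2).sum(1),rcond=None)[0]; r=np.sqrt(k[2]+k[0]**2+k[1]**2)
        e=abs(np.hypot(*(w-k[:2]).T)-r); w=w[e<max(.0015,2*np.median(e))]
    return k[:2],r,len(w)
print("pm",pad((256,160),36,52,[*range(150,262,4),*range(280,380,4)]))
print("pl",pad((360,123),38,58,range(0,360,5)))
print("ps",pad((317,262),34,44,[*range(60,300,4)]))
d=ray(m,[(256,174),(256,172.5)],.074); print("dial",d,"bias tool",(d-[.6167,-.2731])@R)
print("pipe top",ray(m,[(256,121)],.036))
E
```

```text
pm (array([ 0.6159, -0.2686]), np.float64(0.057152704293476096), 32)
pl (array([ 0.473 , -0.2419]), np.float64(0.05780133721921046), 72)
ps (array([ 0.6135, -0.0856]), np.float64(0.0585143307281848), 26)
dial [[ 0.6135 -0.2723]
 [ 0.6125 -0.2737]] bias tool [[0.001  0.0032]
 [0.0027 0.0032]]
pipe top [[ 0.584  -0.3196]]
```

jog_arm(deltas=[[1, -0.022, 0.0125, 0, 0], [1, -0.03, 0.017, 0, 0], [1, -0.033, 0.0187, 0, 0], [1, -0.033, 0.0187, 0, 0], [1, -0.033, 0.0187, 0, 0]])

```text
time_s: 10.25
eef_pos: [0.6222, -0.0977, 0.2293]
tool_rot: [[-0.53, -0.848, -0.002], [-0.848, 0.53, 0.0], [0.001, 0.002, -1.0]]
wrist_force: [1.0, -0.5, 0.2]
finger_gap: 0.0855
finger_force: 0.0
```

jog_arm(deltas=[[1, -0.033, 0.0187, 0, 0], [1, -0.033, 0.0187, 0, 0], [1, -0.033, 0.0187, 0, 0], [1, -0.033, 0.0187, 0, 0], [1, -0.033, 0.0187, 0, 0]])

```text
time_s: 10.67
eef_pos: [0.6301, 0.0921, 0.2294]
tool_rot: [[-0.529, -0.848, -0.002], [-0.848, 0.529, -0.0], [0.001, 0.001, -1.0]]
wrist_force: [0.5, 0.3, 0.2]
finger_gap: 0.0857
finger_force: 0.0
```

jog_arm(deltas=[[1, -0.011, 0.0068, 0, -7], [1, 0, 0, 0, 0], [1, 0, 0, 0, 0], [1, 0, 0, 0, 0], [1, 0, 0, 0, 0]])

```text
time_s: 11.08
eef_pos: [0.6311, 0.1016, 0.23]
tool_rot: [[-0.425, -0.905, -0.001], [-0.905, 0.425, -0.001], [0.001, 0.0, -1.0]]
wrist_force: [0.6, 1.0, 0.3]
finger_gap: 0.0856
finger_force: 0.0
```

```bash
python3 shot.py w4; python3 - <<'E'
from station import viewer
from h import *
t=viewer.snapshot("top"); cv2.imwrite("pics/top1.png",t)
w=cv2.imread("pics/w4.png")
a=cv2.resize(t[145:255,270:390],(480,440),interpolation=cv2.INTER_CUBIC)
b=cv2.resize(w[110:230,190:310],(440,440),interpolation=cv2.INTER_CUBIC)
cv2.imwrite("pics/c4.png",np.hstack([a,b])[:, :800] if 0 else cv2.resize(np.hstack([a,b]),(800,383)))
E
```

```text
11.0833 [0.6311 0.1016 0.23  ] h -115.12377566223283 q6 -1.071560394034052
```

View pics/c4.png

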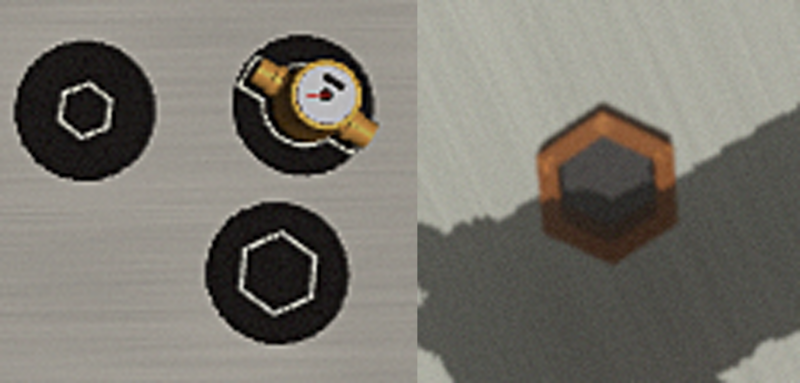

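```bash
python3 - <<'E'
import pickle
from station import viewer
from h import *
T=viewer.camera_model("top"); m,s=pickle.load(open("pics/w4.pkl","rb"))
k=lambda *P:[(270+x/3.478,145+y/3.478) for x,y in P]
c=lambda *P:[(190+(x-417.4)/3.188,110+y/3.188) for x,y in P]
t=cv2.imread("pics/top1.png"); hsv=cv2.cvtColor(t,cv2.COLOR_BGR2HSV)
def hullpad(cc,r=26,thr=55):
    g=(hsv[...,2]<thr).astype(np.uint8); kk=np.zeros_like(g); cv2.circle(kk,cc,r,1,-1)
    cs,_=cv2.findContours(g*kk,cv2.RETR_EXTERNAL,cv2.CHAIN_APPROX_NONE)
    return cv2.convexHull(np.vstack([q for q in cs if cv2.contourArea(q)>4]))[:,0]
t0=cv2.imread("pics/top0.png"); h1=hsv; hsv=cv2.cvtColor(t0,cv2.COLOR_BGR2HSV)
for n,cc in dict(pm=(357,175),pl=(349,223),ps=(294,176),pw=(233,235)).items():
    e=cv2.fitEllipse(hullpad(cc)); print(n,ray(T,e[0],.004)[0],e[1])
print("dial top",ray(T,k((326,93)),.074),"ring",ray(T,k((328,92)),.074))
A=ray(T,k((257,71),(372,131)),.026); print("pipe ends",A,A.mean(0))
W=ray(m,c((603,110),(671,145),(677,228),(612,264),(542,232),(540,157)),.028)
d=W-W.mean(0); an=np.arctan2(d[:,1],d[:,0]); print("nut wrist",W.mean(0),"r",np.hypot(*d.T),"corner",np.degrees(np.angle(np.exp(6j*an).mean()))/6)
R=np.array(s["tool_rot"])[:2,:2]; print("minus bias",W.mean(0)-R@[.0015,.0032])
W=ray(T,[(150+x/3.3,140+y/3.3) for x,y in((265,69),(300,86),(297,121),(270,138),(238,123),(236,87))],.028)
d=W-W.mean(0); an=np.arctan2(d[:,1],d[:,0]); print("nut top",W.mean(0),"r",np.hypot(*d.T),"corner",np.degrees(np.angle(np.exp(6j*an).mean()))/6)
for n,P in dict(pl=((280,230),(317,250),(315,293),(278,314),(240,291),(242,249)),ps=((85,82),(113,95),(110,125),(84,140),(60,126),(61,95))).items():
    W=ray(T,k(*P),.004); d=W-W.mean(0); an=np.arctan2(d[:,1],d[:,0]); print(n,W.mean(0),"r",np.hypot(*d.T).mean(),"corner",np.degrees(np.angle(np.exp(6j*an).mean()))/6)
E
```

```text
pm [ 0.6165 -0.2705] (39.519229888916016, 40.117610931396484)
pl [ 0.4743 -0.2428] (40.10557556152344, 41.08549880981445)
ps [ 0.6158 -0.0847] (39.76366424560547, 40.113468170166016)
pw [0.4462 0.0987] (40.50688552856445, 40.82694625854492)
dial top [[ 0.6156 -0.2765]] ring [[ 0.6163 -0.2781]]
pipe ends [[ 0.642  -0.2302]
 [ 0.589  -0.3245]] [ 0.6155 -0.2773]
nut wrist [0.6323 0.1041] r [0.0318 0.0307 0.0319 0.0307 0.0314 0.0296] corner 8.12541911981103
minus bias [0.6358 0.1041]
nut top [0.6314 0.1   ] r [0.0314 0.0327 0.0301 0.0304 0.0311 0.0319] corner 0.7708020127191931
pl [ 0.4743 -0.2456] r 0.036092774705096774 corner -3.340047422997251
ps [ 0.6147 -0.0867] r 0.025244119581398924 corner -2.236481581936701
```

```bash
cat > edge.py <<'E'
from h import *
def circ(w,fr=None):
    w=np.array(w)
    for _ in range(4):
        A=np.c_[2*w,np.ones(len(w))]; k=np.linalg.lstsq(A,(w**2).sum(1),rcond=None)[0]; r=np.sqrt(k[2]+k[0]**2+k[1]**2)
        e=abs(np.hypot(*(w-k[:2]).T)-r); w=w[e<max(.001,2.5*np.median(e))]
    return k[:2],r,len(w)
def pad(im,m,C,angs,z=.004,R=.06):
    """edge of a dark disc: strongest brightness rise along world radial lines, subpixel"""
    g=cv2.cvtColor(im,cv2.COLOR_BGR2GRAY).astype(np.float32); pts=[]
    rr=np.arange(R-.011,R+.011,.0004)
    for a in np.radians(angs):
        q=np.array([proj(m,[C[0]+r*np.cos(a),C[1]+r*np.sin(a),z]) for r in rr],np.float32)
        v=cv2.remap(g,q[:,:1],q[:,1:],cv2.INTER_LINEAR)[:,0]
        lo,hi=v[:6].min(),np.median(v[-8:])
        if hi-lo<25: continue
        i=np.nonzero(v>(lo+hi)/2)[0]; i=i[i>5]
        if len(i): pts.append((C[0]+rr[i[0]]*np.cos(a),C[1]+rr[i[0]]*np.sin(a)))
    return circ(pts)
E
python3 - <<'E'
import pickle
from station import viewer
from edge import *
T=viewer.camera_model("top"); t0=cv2.imread("pics/top0.png"); t1=cv2.imread("pics/top1.png")
P=dict(pm=(.6165,-.271),pl=(.4745,-.244),ps=(.6155,-.0855),pw=(.4462,.0987)); A=range(0,360,5)
for n,C in P.items(): print(n,*pad(t0,T,C,A), "t1",pad(t1,T,C,range(80,230,5) if n=="pm" else A)[0])
for f,ns in(("w1",["pl","ps","pw"]),("w3",["pm","pl"])):
    m,s=pickle.load(open(f"pics/{f}.pkl","rb")); im=cv2.imread(f"pics/{f}.png")
    for n in ns: print(f,n,*pad(im,m,P[n],A))
hsv=cv2.cvtColor(t1,cv2.COLOR_BGR2HSV)
c=proj(T,[.6165,-.273,.074]).astype(int); g=((hsv[...,1]<60)&(hsv[...,2]>110)).astype(np.uint8)
k=np.zeros_like(g); cv2.circle(k,tuple(int(v) for v in c),9,1,-1)
cs,_=cv2.findContours(g*k,cv2.RETR_EXTERNAL,cv2.CHAIN_APPROX_NONE); q=cv2.convexHull(max(cs,key=cv2.contourArea)); e=cv2.fitEllipse(q)
print("dial",c,e,ray(T,e[0],.074))
E
```

```text
pm [ 0.6165 -0.2708] 0.060393863979296476 57 t1 [ 0.6158 -0.2701]
pl [ 0.4743 -0.243 ] 0.060381130601920394 70 t1 [ 0.4743 -0.243 ]
ps [ 0.6161 -0.085 ] 0.06020146491992511 69 t1 [ 0.6161 -0.0849]
pw [0.4462 0.0987] 0.051411412611652545 70 t1 [0.4419 0.1714]
w1 pl [ 0.4726 -0.2413] 0.06031525409552343 63
w1 ps [ 0.6142 -0.0835] 0.06037474147377955 58
w1 pw [0.4459 0.0997] 0.05160175124778349 49
w3 pm [ 0.6155 -0.2697] 0.05996863196599482 57
w3 pl [ 0.4733 -0.242 ] 0.06009527152689259 72
dial [362 171] ((363.0301208496094, 171.49453735351562), (15.844562530517578, 16.292205810546875), 43.80847930908203) [[ 0.6163 -0.2745]]
```

jog_arm(deltas=[[1, -0.003, -0.002, 0.02, 0], [1, 0, 0, 0.035, 0], [1, 0, 0, 0.035, 0], [1, 0, 0, 0.03, 0], [1, 0, 0, 0.03, 0]])

```text
time_s: 11.6
eef_pos: [0.634, 0.1039, 0.0788]
tool_rot: [[-0.424, -0.906, -0.0], [-0.906, 0.424, -0.0], [0.0, 0.0, -1.0]]
wrist_force: [-0.8, -0.5, 0.1]
finger_gap: 0.0857
finger_force: 0.0
```

jog_arm(deltas=[[1, 0, 0, 0.025, 0], [1, 0, 0, 0.015, 0], [1, 0, 0, 0.01, 0], [1, 0, 0, 0.006, 0], [1, 0, 0, 0.0, 0]])

```text
time_s: 12.02
eef_pos: [0.6337, 0.1044, 0.0234]
tool_rot: [[-0.423, -0.906, -0.001], [-0.906, 0.423, -0.0], [0.001, 0.001, -1.0]]
wrist_force: [-0.3, -0.2, 0.7]
finger_gap: 0.0856
finger_force: 0.0
```

jog_arm(deltas=[[1, 0, -0.001, 0.007, 0], [1, 0, 0, 0.006, 0], [1, 0, 0, 0.003, 0], [1, 0, 0, 0.001, 0], [1, 0, 0, 0.0, 0]])

```text
time_s: 12.43
eef_pos: [0.6351, 0.1046, 0.0072]
tool_rot: [[-0.422, -0.907, -0.0], [-0.907, 0.422, -0.0], [0.0, 0.0, -1.0]]
wrist_force: [-0.5, 0.2, -0.3]
finger_gap: 0.0853
finger_force: 0.0
```

jog_arm(deltas=[[0.3, 0, 0, 0, 0], [0.3, 0, 0, 0, 0], [-1, 0, 0, 0, 0], [-1, 0, 0, 0, 0], [-1, 0, 0, 0, 0]], force=40)

```text
time_s: 12.85
eef_pos: [0.6355, 0.1048, 0.0081]
tool_rot: [[-0.422, -0.907, 0.001], [-0.907, 0.422, 0.0], [-0.001, -0.001, -1.0]]
wrist_force: [-1.1, 0.9, 5.0]
finger_gap: 0.0538
finger_force: 41.9
```

jog_arm(deltas=[[-1, 0, 0, 0, 0], [-1, 0, 0, 0, 0], [-1, 0, 0, 0, 0], [-1, 0, 0, 0, 0], [-1, 0, 0, 0, 0]])

```text
time_s: 13.27
eef_pos: [0.6355, 0.1048, 0.0081]
tool_rot: [[-0.422, -0.907, 0.001], [-0.907, 0.422, 0.0], [-0.001, -0.001, -1.0]]
wrist_force: [-1.5, 0.1, 5.4]
finger_gap: 0.0532
finger_force: 42.0
```

jog_arm(deltas=[[-1, 0, 0, -0.01, 0], [-1, 0, 0, -0.025, 0], [-1, 0, 0, -0.035, 0], [-1, 0, 0, -0.035, 0], [-1, 0, 0, -0.025, 0]])

```text
time_s: 13.68
eef_pos: [0.6356, 0.1045, 0.1402]
tool_rot: [[-0.422, -0.907, 0.002], [-0.907, 0.422, -0.0], [-0.001, -0.002, -1.0]]
wrist_force: [1.1, 0.6, -2.1]
finger_gap: 0.0534
finger_force: 42.0
```

jog_arm(deltas=[[-1, 0.018, 0, 0, 0], [-1, 0.028, 0, 0, 0], [-1, 0.038, 0, 0, 0], [-1, 0.038, 0, 0, 0], [-1, 0.038, 0, 0, 0]])

```text
time_s: 14.1
eef_pos: [0.5664, -0.0415, 0.1372]
tool_rot: [[-0.421, -0.907, -0.001], [-0.907, 0.421, -0.0], [0.001, 0.0, -1.0]]
wrist_force: [0.9, -0.7, -2.3]
finger_gap: 0.0534
finger_force: 42.0
```

jog_arm(deltas=[[-1, 0.038, 0, 0, 0], [-1, 0.038, 0, 0, 0], [-1, 0.038, 0, 0, 0], [-1, 0.038, 0, 0, 0], [-1, 0.035, 0, 0, 0]])

```text
time_s: 14.52
eef_pos: [0.4872, -0.2117, 0.1373]
tool_rot: [[-0.422, -0.906, -0.001], [-0.906, 0.422, -0.0], [0.001, 0.001, -1.0]]
wrist_force: [0.6, 0.3, -2.0]
finger_gap: 0.0534
finger_force: 42.0
```

jog_arm(deltas=[[-1, 0.024, 0, 0, 0], [-1, 0.01, 0, 0, 4.3], [-1, 0, 0, 0, 4], [-1, 0, 0, 0, 0], [-1, 0, 0, 0, 0]])

```text
time_s: 14.93
eef_pos: [0.4741, -0.2408, 0.1372]
tool_rot: [[-0.547, -0.837, -0.001], [-0.837, 0.547, 0.0], [0.0, 0.001, -1.0]]
wrist_force: [-0.0, -0.3, -2.6]
finger_gap: 0.0537
finger_force: 41.9
```

```bash
python3 shot.py w5
```

```text
14.9333 [ 0.4741 -0.2408  0.1372] h -123.172561983117 q6 -1.5811229875259347
```

View pics/w5.png

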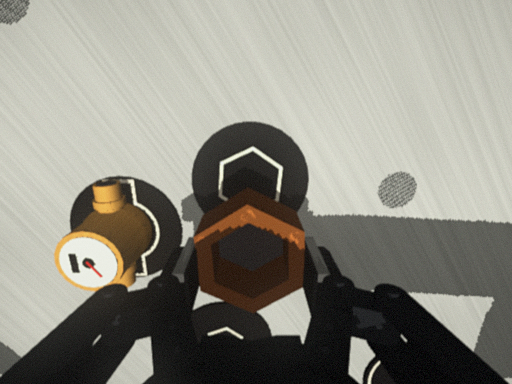

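The large nut is held with its corner at (250,190), in line with the outline's corner at (251,148).

```bash
python3 - <<'E'
import pickle
from edge import *
m,s=pickle.load(open("pics/w5.pkl","rb")); im=cv2.imread("pics/w5.png")
R=np.array(s["tool_rot"])[:2,:2]; p=np.array(s["eef_pos"])[:2]
tf=lambda px,z:(ray(m,px,z)-p)@R
print("top corners",tf([(250,206),(250,312)],.157),"bottom corner",tf([(250,188)],.129), "flats",tf([(195,245),(306,240)],.157))
print("inner corners top",tf([(250,228),(250,271)],.157))
C,r,n=pad(im,m,(.473,-.242),range(0,360,5)); print("pl",C,r,n,"tool",(C-p)@R)
print("outline corner",tf([(251,148)],.004))
E
```

```text
top corners [[ 0.0329  0.0008]
 [-0.0282  0.0008]] bottom corner [[0.0331 0.0008]] flats [[ 0.0123 -0.0264]
 [ 0.015   0.0283]]
inner corners top [[ 0.0215  0.0008]
 [-0.0026  0.0008]]
pl [ 0.4731 -0.2415] 0.06017367314699448 44 tool [0.0011 0.0004]
outline corner [[0.0357 0.0017]]
```

jog_arm(deltas=[[-1, -0.0015, 0, 0.015, 0], [-1, 0, 0, 0.025, 0], [-1, 0, 0, 0.03, 0], [-1, 0, 0, 0.02, 0], [-1, 0, 0, 0.015, 0]])

```text
time_s: 15.4
eef_pos: [0.4742, -0.238, 0.0301]
tool_rot: [[-0.546, -0.838, -0.003], [-0.838, 0.546, 0.002], [0.0, 0.003, -1.0]]
wrist_force: [0.2, -0.8, -3.1]
finger_gap: 0.0533
finger_force: 41.9
```

jog_arm(deltas=[[-1, 0, 0, 0.008, 0], [-1, 0, 0, 0.005, 0], [-1, 0, 0, 0.003, 0], [-1, 0, 0, 0, 0], [-1, 0, 0, 0, 0]])

```text
time_s: 15.82
eef_pos: [0.476, -0.24, 0.0172]
tool_rot: [[-0.548, -0.837, 0.001], [-0.837, 0.548, -0.001], [0.0, -0.002, -1.0]]
wrist_force: [0.5, -0.9, -2.7]
finger_gap: 0.0535
finger_force: 41.9
```

jog_arm(deltas=[[-1, 0.001, 0.0005, 0.002, 0], [-1, 0, 0, 0.002, 0], [-1, 0, 0, 0.001, 0], [-1, 0, 0, 0.001, 0], [-1, 0, 0, 0, 0]])

```text
time_s: 16.23
eef_pos: [0.4747, -0.2406, 0.0121]
tool_rot: [[-0.548, -0.836, 0.001], [-0.836, 0.548, -0.001], [0.0, -0.002, -1.0]]
wrist_force: [-3.2, 1.5, 11.1]
finger_gap: 0.0538
finger_force: 43.2
```

jog_arm(deltas=[[-1, 0, 0, 0, 0], [0.35, 0, 0, 0, 0], [0.45, 0, 0, 0, 0], [0.7, 0, 0, 0, 0], [1, 0, 0, 0, 0]])

```text
time_s: 16.65
eef_pos: [0.4744, -0.2403, 0.0103]
tool_rot: [[-0.548, -0.836, 0.0], [-0.836, 0.548, -0.0], [0.0, -0.0, -1.0]]
wrist_force: [0.2, 0.4, -1.1]
finger_gap: 0.0827
finger_force: 0.0
```

jog_arm(deltas=[[1, 0, 0, 0, 0], [1, 0, 0, 0, 0], [1, 0, 0, -0.01, 0], [1, 0, 0, -0.03, 0], [1, 0, 0, -0.03, 0]])

```text
time_s: 17.07
eef_pos: [0.4728, -0.2391, 0.0803]
tool_rot: [[-0.548, -0.836, -0.003], [-0.836, 0.548, 0.002], [0.0, 0.004, -1.0]]
wrist_force: [1.5, -1.1, 0.5]
finger_gap: 0.0854
finger_force: 0.0
```

jog_arm(deltas=[[1, 0, 0, -0.035, 0], [1, 0, 0, -0.035, 0], [1, 0, 0, -0.035, 0], [1, 0, 0, -0.035, 0], [1, 0, 0, -0.01, 0]])

```text
time_s: 17.48
eef_pos: [0.4764, -0.2415, 0.2371]
tool_rot: [[-0.548, -0.836, 0.008], [-0.836, 0.548, -0.005], [0.0, -0.009, -1.0]]
wrist_force: [0.6, -0.4, 0.6]
finger_gap: 0.0853
finger_force: 0.0
```

```bash
python3 shot.py w6
```

```text
17.4833 [ 0.4764 -0.2415  0.2371] h -123.24849143141306 q6 -1.578450563123099
```

View pics/w6.png

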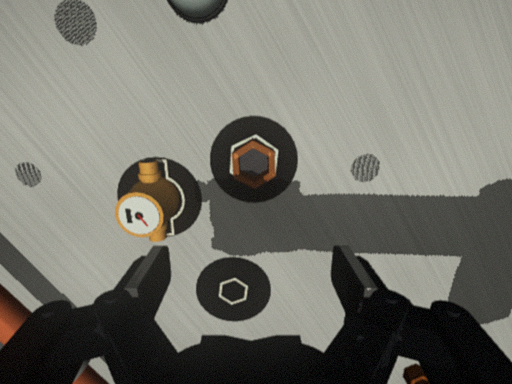

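The large nut lies centred inside its hexagon, around (254,160). The meter sits about 3.5 mm toward -y of its pad centre, so I'll nudge it.

jog_arm(deltas=[[1, -0.007, -0.018, 0, -1.3], [1, -0.011, -0.031, 0, 0], [1, -0.011, -0.031, 0, 0], [1, -0.011, -0.031, 0, 0], [1, -0.01, -0.023, 0, 0]])

```text
time_s: 17.95
eef_pos: [0.6157, -0.2693, 0.2285]
tool_rot: [[-0.529, -0.848, -0.001], [-0.848, 0.529, 0.001], [0.0, 0.001, -1.0]]
wrist_force: [-0.8, -0.6, 1.3]
finger_gap: 0.0856
finger_force: 0.0
```

jog_arm(deltas=[[1, 0, 0, 0.02, 0], [1, 0, 0, 0.03, 0], [1, 0, 0, 0.03, 0], [1, 0, 0, 0.03, 0], [1, 0, 0, 0.02, 0]])

```text
time_s: 18.37
eef_pos: [0.6121, -0.2677, 0.0955]
tool_rot: [[-0.529, -0.849, -0.005], [-0.849, 0.529, 0.003], [0.0, 0.006, -1.0]]
wrist_force: [-1.0, -0.1, -0.9]
finger_gap: 0.0853
finger_force: 0.0
```

jog_arm(deltas=[[1, 0.002, -0.0035, 0.02, 0], [1, 0, 0, 0.016, 0], [1, 0, 0, 0.012, 0], [1, 0, 0, 0.004, 0], [1, 0, 0, 0, 0]])

```text
time_s: 18.78
eef_pos: [0.6144, -0.2716, 0.0458]
tool_rot: [[-0.529, -0.849, -0.004], [-0.849, 0.529, 0.002], [0.0, 0.005, -1.0]]
wrist_force: [0.7, 1.0, 1.0]
finger_gap: 0.0855
finger_force: 0.0
```

jog_arm(deltas=[[1, 0, 0, 0, 0], [0.5, 0, 0, 0, 0], [0.3, 0, 0, 0, 0], [-1, 0, 0, 0, 0], [-1, 0, 0, 0, 0]], force=50)

```text
time_s: 19.2
eef_pos: [0.6166, -0.2727, 0.0498]
tool_rot: [[-0.529, -0.849, 0.001], [-0.849, 0.529, -0.001], [-0.0, -0.001, -1.0]]
wrist_force: [-3.3, 1.5, 6.0]
finger_gap: 0.0558
finger_force: 53.5
```

jog_arm(deltas=[[-1, 0, 0, 0, 0], [-1, 0, 0, 0, 0], [-1, 0, 0, 0, 0], [-1, 0, 0, 0, 0], [-1, 0, 0, 0, 0]])

```text
time_s: 19.62
eef_pos: [0.6166, -0.2727, 0.0498]
tool_rot: [[-0.529, -0.849, 0.001], [-0.849, 0.529, -0.001], [-0.0, -0.001, -1.0]]
wrist_force: [-1.4, 2.2, 6.0]
finger_gap: 0.0555
finger_force: 53.5
```

jog_arm(deltas=[[-1, 0, 0, -0.004, 0], [-1, 0, 0, -0.004, 0], [-1, -0.001, 0.0012, 0, 0], [-1, -0.001, 0.0013, 0, 0], [-1, 0, 0, 0, 0]])

```text
time_s: 20.03
eef_pos: [0.6144, -0.2688, 0.0553]
tool_rot: [[-0.529, -0.849, -0.002], [-0.849, 0.529, 0.001], [-0.0, 0.002, -1.0]]
wrist_force: [0.4, -0.1, -7.6]
finger_gap: 0.0555
finger_force: 54.6
```

jog_arm(deltas=[[-1, 0, 0, 0.002, 0], [-1, 0, 0, 0.002, 0], [-1, 0, 0, 0, 0], [-1, 0, 0, 0, 0], [-1, 0, 0, 0, 0]])

```text
time_s: 20.45
eef_pos: [0.6151, -0.2696, 0.0521]
tool_rot: [[-0.529, -0.848, -0.0], [-0.848, 0.529, 0.0], [0.0, 0.0, -1.0]]
wrist_force: [-0.3, 0.7, -8.2]
finger_gap: 0.0559
finger_force: 54.6
```

Good: (.6151, -.2696). Lower and release.

jog_arm(deltas=[[-1, 0, 0, 0.001, 0], [-1, 0, 0, 0.001, 0], [-1, 0, 0, 0.0005, 0], [-1, 0, 0, 0, 0], [-1, 0, 0, 0, 0]])

```text
time_s: 20.87
eef_pos: [0.6153, -0.2696, 0.0499]
tool_rot: [[-0.529, -0.849, 0.0], [-0.849, 0.529, -0.0], [0.0, -0.0, -1.0]]
wrist_force: [-0.4, 0.7, -6.9]
finger_gap: 0.0558
finger_force: 54.7
```

jog_arm(deltas=[[0.35, 0, 0, 0, 0], [0.4, 0, 0, 0, 0], [0.5, 0, 0, 0, 0], [0.7, 0, 0, 0, 0], [1, 0, 0, 0, 0]])

```text
time_s: 21.28
eef_pos: [0.6162, -0.2701, 0.0509]
tool_rot: [[-0.529, -0.849, 0.002], [-0.849, 0.529, -0.001], [-0.0, -0.003, -1.0]]
wrist_force: [-0.2, 0.1, -0.1]
finger_gap: 0.0827
finger_force: 0.0
```

jog_arm(deltas=[[1, 0, 0, 0, 0], [1, 0, 0, 0, 0], [1, 0, 0, -0.015, 0], [1, 0, 0, -0.03, 0], [1, 0, 0, -0.035, 0]])

```text
time_s: 21.7
eef_pos: [0.6133, -0.2685, 0.128]
tool_rot: [[-0.529, -0.848, -0.005], [-0.849, 0.529, 0.003], [0.0, 0.006, -1.0]]
wrist_force: [1.2, 0.2, 0.1]
finger_gap: 0.0852
finger_force: 0.0
```

jog_arm(deltas=[[1, 0, 0, -0.035, 0], [1, 0, 0, -0.035, 0], [1, 0, 0, -0.03, 0], [1, 0, 0, -0.01, 0], [1, 0, 0, 0, 0]])

```text
time_s: 22.12
eef_pos: [0.6171, -0.2707, 0.2444]
tool_rot: [[-0.529, -0.849, 0.007], [-0.849, 0.529, -0.004], [-0.0, -0.008, -1.0]]
wrist_force: [-0.2, -0.3, 1.0]
finger_gap: 0.0854
finger_force: 0.0
```

jog_arm(deltas=[[1, -0.013, 0.016, 0, -2], [1, -0.022, 0.027, 0, 0], [1, -0.0235, 0.029, 0, 0], [1, -0.0235, 0.029, 0, 0], [1, -0.0235, 0.029, 0, 0]])

```text
time_s: 22.53
eef_pos: [0.5542, -0.1115, 0.2378]
tool_rot: [[-0.5, -0.866, -0.002], [-0.866, 0.5, 0.001], [0.0, 0.003, -1.0]]
wrist_force: [-0.2, 0.2, 0.7]
finger_gap: 0.085
finger_force: 0.0
```

jog_arm(deltas=[[1, -0.0235, 0.029, 0, 0], [1, -0.0235, 0.029, 0, 0], [1, -0.0235, 0.029, 0, 0], [1, -0.0235, 0.029, 0, 0], [1, -0.0235, 0.029, 0, 0]])

```text
time_s: 22.95
eef_pos: [0.487, 0.0626, 0.2381]
tool_rot: [[-0.5, -0.866, -0.002], [-0.866, 0.5, -0.0], [0.001, 0.002, -1.0]]
wrist_force: [-0.0, 0.3, -0.7]
finger_gap: 0.0853
finger_force: 0.0
```

jog_arm(deltas=[[1, -0.0235, 0.029, 0, 0], [1, -0.0235, 0.029, 0, 0], [1, -0.0235, 0.029, 0, 0], [1, -0.0235, 0.029, 0, 0], [1, -0.016, 0.02, 0, 0]])

```text
time_s: 23.37
eef_pos: [0.4236, 0.2265, 0.2382]
tool_rot: [[-0.498, -0.867, -0.003], [-0.867, 0.498, -0.0], [0.001, 0.002, -1.0]]
wrist_force: [-0.2, 1.2, 0.0]
finger_gap: 0.0851
finger_force: 0.0
```

jog_arm(deltas=[[1, 0, 0, 0, 0], [1, 0, 0, 0, 0], [1, 0, 0, 0, 0], [1, 0, 0, 0, 0], [1, 0, 0, 0, 0]])

```text
time_s: 23.78
eef_pos: [0.4264, 0.2233, 0.2394]
tool_rot: [[-0.501, -0.865, -0.0], [-0.865, 0.501, -0.0], [0.001, 0.0, -1.0]]
wrist_force: [-0.1, -0.5, 0.1]
finger_gap: 0.0854
finger_force: 0.0
```

```bash
python3 shot.py w7;python3 - <<'E'
import pickle
from h import *
m,s=pickle.load(open("pics/w7.pkl","rb")); im=cv2.imread("pics/w7.png")
c=proj(m,[.4435,.235,.024]); print("pred",c); c=c.astype(int)
x0,y0=c[0]-60,c[1]-60; print("crop origin",x0,y0)
cv2.imwrite("pics/w7c.png",cv2.resize(im[y0:y0+120,x0:x0+120],(600,600),interpolation=cv2.INTER_CUBIC))
E
```

```text
23.7833 [0.4264 0.2233 0.2394] h -120.06785841331218 q6 -0.6953354635623674
pred [242.9892 179.1813]
crop origin 182 119
```

View pics/w7c.png

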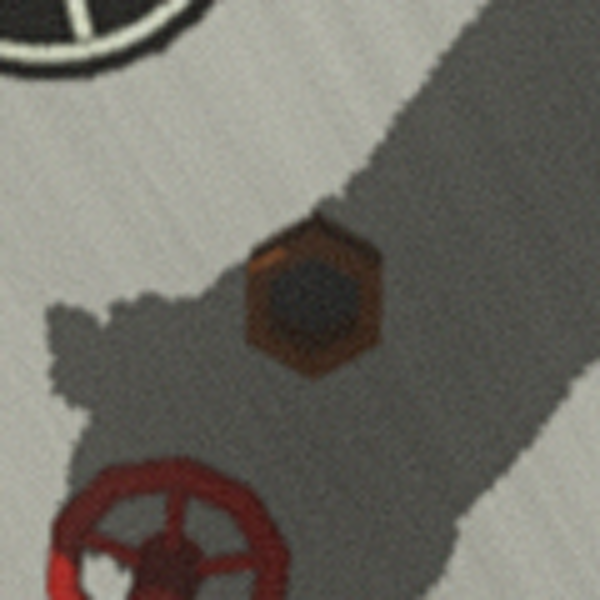

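The small nut is centred near pixel (245,179) with its flats parallel to the fingers. It lies within about 2 mm of the estimate.

jog_arm(deltas=[[1, -0.0187, -0.0089, 0.005, 0], [1, 0, 0, 0.035, 0], [1, 0, 0, 0.035, 0], [1, 0, 0, 0.035, 0], [1, 0, 0, 0.035, 0]])

```text
time_s: 24.25
eef_pos: [0.4438, 0.2354, 0.0936]
tool_rot: [[-0.501, -0.866, 0.001], [-0.866, 0.501, 0.0], [-0.001, -0.001, -1.0]]
wrist_force: [0.6, 0.0, -1.0]
finger_gap: 0.0855
finger_force: 0.0
```

jog_arm(deltas=[[1, 0, 0, 0.025, 0], [1, 0, 0, 0.015, 0], [1, 0, 0, 0.01, 0], [1, 0, 0, 0.006, 0], [1, 0, 0, 0.0, 0]])

```text
time_s: 24.67
eef_pos: [0.4429, 0.2356, 0.0381]
tool_rot: [[-0.5, -0.866, -0.001], [-0.866, 0.5, -0.001], [0.001, 0.001, -1.0]]
wrist_force: [-0.1, 0.2, -0.0]
finger_gap: 0.0855
finger_force: 0.0
```

jog_arm(deltas=[[1, 0, 0, 0.012, 0], [1, 0, 0, 0.01, 0], [1, 0, 0, 0.006, 0], [1, 0, 0, 0.004, 0], [1, 0, 0, 0.001, 0]])

```text
time_s: 25.08
eef_pos: [0.4428, 0.236, 0.0054]
tool_rot: [[-0.499, -0.866, -0.001], [-0.866, 0.499, -0.0], [0.001, 0.0, -1.0]]
wrist_force: [-0.1, 0.6, 0.2]
finger_gap: 0.0853
finger_force: 0.0
```

jog_arm(deltas=[[0.3, 0, 0, 0, 0], [0, 0, 0, 0, 0], [0, 0, 0, 0, 0], [-1, 0, 0, 0, 0], [-1, 0, 0, 0, 0]], force=35)

```text
time_s: 25.5
eef_pos: [0.4435, 0.2364, 0.0064]
tool_rot: [[-0.499, -0.866, 0.001], [-0.866, 0.499, 0.0], [-0.001, -0.001, -1.0]]
wrist_force: [-0.3, 0.6, 3.4]
finger_gap: 0.0355
finger_force: 35.4
```

jog_arm(deltas=[[-1, 0, 0, 0, 0], [-1, 0, 0, 0, 0], [-1, 0, 0, 0, 0], [-1, 0, 0, 0, 0], [-1, 0, 0, 0, 0]])

```text
time_s: 25.92
eef_pos: [0.4435, 0.2364, 0.0064]
tool_rot: [[-0.499, -0.866, 0.001], [-0.866, 0.499, 0.0], [-0.001, -0.001, -1.0]]
wrist_force: [-0.0, -0.7, 6.1]
finger_gap: 0.0353
finger_force: 35.6
```

jog_arm(deltas=[[-1, 0, 0, -0.01, 0], [-1, 0, 0, -0.025, 0], [-1, 0, 0, -0.035, 0], [-1, 0, 0, -0.035, 0], [-1, 0, 0, -0.02, 0]])

```text
time_s: 26.33
eef_pos: [0.4441, 0.2365, 0.1346]
tool_rot: [[-0.499, -0.866, 0.003], [-0.866, 0.499, 0.001], [-0.003, -0.002, -1.0]]
wrist_force: [0.6, -0.4, -1.0]
finger_gap: 0.0354
finger_force: 35.4
```

jog_arm(deltas=[[-1, 0.01, -0.0161, 0, 0], [-1, 0.016, -0.026, 0, 0], [-1, 0.02, -0.0325, 0, 0], [-1, 0.02, -0.0325, 0, 0], [-1, 0.02, -0.0325, 0, 0]])

```text
time_s: 26.75
eef_pos: [0.5213, 0.0906, 0.1312]
tool_rot: [[-0.498, -0.867, -0.0], [-0.867, 0.498, -0.0], [0.0, -0.0, -1.0]]
wrist_force: [0.7, 0.3, -0.6]
finger_gap: 0.035
finger_force: 35.4
```

jog_arm(deltas=[[-1, 0.02, -0.0325, 0, 0], [-1, 0.02, -0.0325, 0, 0], [-1, 0.02, -0.0325, 0, 0], [-1, 0.02, -0.0325, 0, 0], [-1, 0.0157, -0.0248, 0, 0]])

```text
time_s: 27.17
eef_pos: [0.6083, -0.0713, 0.131]
tool_rot: [[-0.501, -0.866, 0.0], [-0.866, 0.501, -0.001], [0.001, -0.001, -1.0]]
wrist_force: [0.2, 0.2, -0.3]
finger_gap: 0.0352
finger_force: 35.4
```

jog_arm(deltas=[[-1, 0.009, -0.014, 0, 0], [-1, 0, 0, 0, 2], [-1, 0, 0, 0, 0], [-1, 0, 0, 0, 0], [-1, 0, 0, 0, 0]])

```text
time_s: 27.58
eef_pos: [0.6145, -0.0824, 0.1308]
tool_rot: [[-0.528, -0.849, -0.001], [-0.849, 0.528, 0.0], [0.0, 0.001, -1.0]]
wrist_force: [-0.7, -0.6, -1.5]
finger_gap: 0.0354
finger_force: 35.4
```

```bash
python3 shot.py w8
```

```text
27.5833 [ 0.6145 -0.0824  0.1308] h -121.87082472524537 q6 -1.2501593122965806
```

View pics/w8.png

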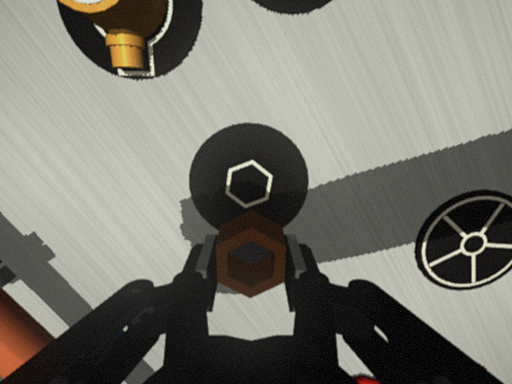

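The small nut is held at (251,252). The outline hexagon at (249,184) is turned about 4° clockwise from it.

```bash
python3 - <<'E'
import pickle
from edge import *
m,s=pickle.load(open("pics/w8.pkl","rb")); im=cv2.imread("pics/w8.png")
R=np.array(s["tool_rot"])[:2,:2]; p=np.array(s["eef_pos"])[:2]
tf=lambda px,z:(ray(m,px,z)-p)@R
print("nut top near corner/far corner",tf([(250,222),(251,297)],.1308-.0064+.024),"bottom near",tf([(250,210)],.1308-.0064))
C,r,n=pad(im,m,(.6145,-.084),range(0,360,5)); print("ps",C,r,n,"tool",(C-p)@R)
print("outline c",tf(np.mean([(251,160),(271,173),(270,197),(247,207),(226,194),(229,168)],axis=0),.004))
E
```

```text
nut top near corner/far corner [[ 0.0237  0.0008]
 [-0.0202  0.0013]] bottom near [[0.0204 0.0007]]
ps [ 0.6151 -0.0835] 0.05998778879984082 59 tool [ 0.0007 -0.0011]
outline c [[ 0.0015 -0.0004]]
```

jog_arm(deltas=[[-1, 0, -0.0015, 0.015, 4], [-1, 0, 0, 0.025, 0], [-1, 0, 0, 0.03, 0], [-1, 0, 0, 0.02, 0], [-1, 0, 0, 0.015, 0]])

```text
time_s: 28.05
eef_pos: [0.6145, -0.0826, 0.0236]
tool_rot: [[-0.586, -0.811, -0.003], [-0.811, 0.586, 0.001], [0.001, 0.003, -1.0]]
wrist_force: [-0.1, -1.0, -0.3]
finger_gap: 0.035
finger_force: 35.4
```

jog_arm(deltas=[[-1, 0, 0, 0.005, 0], [-1, 0, 0, 0.003, 0], [-1, 0, 0, 0.002, 0], [-1, 0, 0, 0, 0], [-1, 0, 0, 0, 0]])

```text
time_s: 28.47
eef_pos: [0.6174, -0.084, 0.0171]
tool_rot: [[-0.587, -0.81, 0.002], [-0.81, 0.587, -0.001], [-0.001, -0.002, -1.0]]
wrist_force: [0.3, 1.4, -0.7]
finger_gap: 0.0357
finger_force: 35.4
```

jog_arm(deltas=[[-1, 0, 0.0015, 0.003, 0], [-1, 0, 0, 0.002, 0], [-1, 0, 0, 0.001, 0], [-1, 0, 0, 0.0005, 0], [-1, 0, 0, 0, 0]])

```text
time_s: 28.88
eef_pos: [0.6153, -0.083, 0.0104]
tool_rot: [[-0.587, -0.81, 0.001], [-0.81, 0.587, -0.0], [-0.0, -0.001, -1.0]]
wrist_force: [-2.8, 0.6, 5.7]
finger_gap: 0.0354
finger_force: 36.1
```

jog_arm(deltas=[[-1, 0, 0, 0, 0], [-0.1, 0, 0, 0, 0], [0.1, 0, 0, 0, 0], [0.4, 0, 0, 0, 0], [1, 0, 0, 0, 0]])

```text
time_s: 29.3
eef_pos: [0.6152, -0.083, 0.0092]
tool_rot: [[-0.587, -0.81, -0.0], [-0.81, 0.587, -0.0], [0.0, -0.0, -1.0]]
wrist_force: [-0.9, 0.4, -0.1]
finger_gap: 0.0694
finger_force: 0.0
```

jog_arm(deltas=[[1, 0, 0, 0, 0], [1, 0, 0, 0, 0], [1, 0, 0, -0.01, 0], [1, 0, 0, -0.03, 0], [1, 0, 0, -0.03, 0]])

```text
time_s: 29.72
eef_pos: [0.6134, -0.0826, 0.079]
tool_rot: [[-0.587, -0.81, -0.004], [-0.81, 0.587, 0.001], [0.002, 0.004, -1.0]]
wrist_force: [-0.0, -0.4, -0.3]
finger_gap: 0.0859
finger_force: 0.0
```

jog_arm(deltas=[[1, 0, 0, -0.035, 0], [1, 0, 0, -0.035, 0], [1, 0, 0, -0.035, 0], [1, 0, 0, -0.035, 0], [1, 0, 0, -0.01, 0]])

```text
time_s: 30.13
eef_pos: [0.6176, -0.0835, 0.2368]
tool_rot: [[-0.587, -0.81, 0.01], [-0.81, 0.587, -0.002], [-0.004, -0.009, -1.0]]
wrist_force: [0.7, 0.3, 1.7]
finger_gap: 0.085
finger_force: 0.0
```

```bash
python3 shot.py w9
```

```text
30.1333 [ 0.6176 -0.0835  0.2368] h -125.94528736169379 q6 -1.1795423237008396
```

View pics/w9.png

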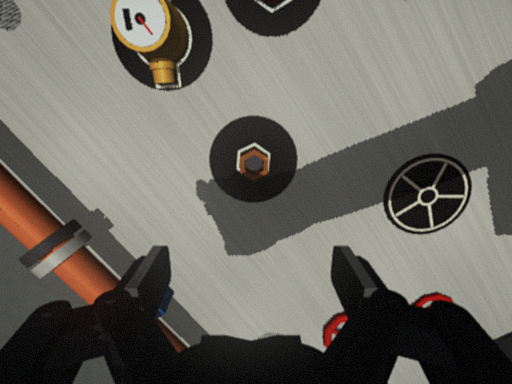

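The small nut sits centred inside its hexagon at (254,162). Next is the handwheel.

jog_arm(deltas=[[1, -0.017, 0.01, 0, 0], [1, -0.028, 0.016, 0, 0], [1, -0.031, 0.018, 0, 0], [1, -0.031, 0.018, 0, 0], [1, -0.031, 0.018, 0, 0]])

```text
time_s: 30.6
eef_pos: [0.6306, 0.077, 0.228]
tool_rot: [[-0.588, -0.809, -0.002], [-0.809, 0.588, -0.0], [0.001, 0.002, -1.0]]
wrist_force: [1.2, -0.4, -0.0]
finger_gap: 0.0855
finger_force: 0.0
```

jog_arm(deltas=[[1, -0.031, 0.018, 0, 0], [1, -0.031, 0.018, 0, 0], [1, -0.031, 0.018, 0, 0], [1, -0.031, 0.018, 0, 0], [1, -0.031, 0.017, 0, 0]])

```text
time_s: 31.02
eef_pos: [0.6495, 0.2551, 0.2279]
tool_rot: [[-0.587, -0.81, -0.002], [-0.81, 0.587, -0.001], [0.002, 0.001, -1.0]]
wrist_force: [1.2, -0.6, 0.2]
finger_gap: 0.0853
finger_force: 0.0
```

jog_arm(deltas=[[1, 0, 0, 0, 0], [1, 0, 0, 0, 0], [1, 0, 0, 0, 0], [1, 0, 0, 0, 0], [1, 0, 0, 0, 0]])

```text
time_s: 31.43
eef_pos: [0.6504, 0.2518, 0.2293]
tool_rot: [[-0.589, -0.808, -0.0], [-0.808, 0.589, -0.0], [0.001, 0.0, -1.0]]
wrist_force: [-0.5, 0.2, 0.1]
finger_gap: 0.085
finger_force: 0.0
```

```bash
python3 shot.py w10;python3 - <<'E'
import pickle
from h import *
from station import viewer
m,s=pickle.load(open("pics/w10.pkl","rb")); im=cv2.imread("pics/w10.png")
c=proj(m,[.6526,.253,.012]); print("pred",c,"hub",proj(m,[.6526,.253,.046])); c=c.astype(int)
x0,y0=c[0]-65,c[1]-65; print("crop origin",x0,y0)
t=viewer.snapshot("top"); cv2.imwrite("pics/top2.png",t)
a=cv2.resize(im[y0:y0+130,x0:x0+130],(400,400),interpolation=cv2.INTER_CUBIC)
b=cv2.resize(t[145:255,275:385],(400,400),interpolation=cv2.INTER_CUBIC)
cv2.imwrite("pics/w10c.png",np.hstack([a,b]))
E
```

```text
31.4333 [0.6504 0.2518 0.2293] h -126.0593118968154 q6 -0.6627640527332577
pred [248.8625 166.7662] hub [248.7048 173.0959]
crop origin 183 101
```

View pics/w10c.png

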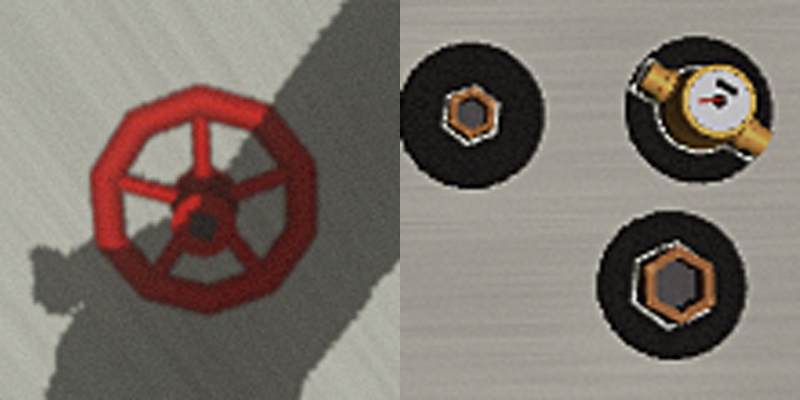

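Both nuts and the meter look right in the top view. The wheel's rim centre is at wrist pixel (249,166), matching the prediction, and one spoke points along the tool's x.

jog_arm(deltas=[[1, -0.0023, -0.0011, 0.02, 0], [1, 0, 0, 0.035, 0], [1, 0, 0, 0.035, 0], [1, 0, 0, 0.03, 0], [1, 0, 0, 0.025, 0]])

```text
time_s: 31.95
eef_pos: [0.6516, 0.2534, 0.0819]
tool_rot: [[-0.588, -0.809, -0.002], [-0.809, 0.588, -0.001], [0.002, 0.001, -1.0]]
wrist_force: [0.9, 0.5, 0.1]
finger_gap: 0.0853
finger_force: 0.0
```

jog_arm(deltas=[[1, 0, 0, 0.015, 0], [1, 0, 0, 0.012, 0], [1, 0, 0, 0.006, 0], [1, 0, 0, 0.004, 0], [1, 0, 0, 0.0, 0]])

```text
time_s: 32.37
eef_pos: [0.6525, 0.2541, 0.047]
tool_rot: [[-0.588, -0.809, -0.001], [-0.809, 0.588, -0.0], [0.001, 0.0, -1.0]]
wrist_force: [-0.7, 0.2, 0.4]
finger_gap: 0.0852
finger_force: 0.0
```

jog_arm(deltas=[[1, 0.0008, 0, 0.01, 0], [1, 0, 0, 0.009, 0], [1, 0, 0, 0.006, 0], [1, 0, 0, 0.002, 0], [1, 0, 0, 0, 0]])

```text
time_s: 32.78
eef_pos: [0.6513, 0.2538, 0.0191]
tool_rot: [[-0.587, -0.81, -0.002], [-0.81, 0.587, -0.001], [0.002, 0.001, -1.0]]
wrist_force: [0.1, 0.7, 0.4]
finger_gap: 0.0858
finger_force: 0.0
```

jog_arm(deltas=[[0, 0, 0, 0, 0], [-0.2, 0, 0, 0, 0], [-0.2, 0, 0, 0, 0], [-1, 0, 0, 0, 0], [-1, 0, 0, 0, 0]], force=60)

```text
time_s: 33.2
eef_pos: [0.6529, 0.2538, 0.0208]
tool_rot: [[-0.587, -0.809, 0.002], [-0.809, 0.587, -0.001], [-0.0, -0.002, -1.0]]
wrist_force: [3.9, -2.0, 3.2]
finger_gap: 0.0254
finger_force: 2.1
```

jog_arm(deltas=[[-1, 0, 0, 0, 0], [-1, 0, 0, 0, 0], [-1, 0, 0, 0, 0], [-1, 0, 0, 0, 0], [-1, 0, 0, 0, 0]])

```text
time_s: 33.62
eef_pos: [0.6531, 0.2539, 0.0211]
tool_rot: [[-0.587, -0.809, 0.002], [-0.809, 0.587, -0.0], [-0.001, -0.002, -1.0]]
wrist_force: [0.6, -1.8, 5.6]
finger_gap: 0.0234
finger_force: 59.2
```

jog_arm(deltas=[[-1, 0, 0, -0.01, 0], [-1, 0, 0, -0.025, 0], [-1, 0, 0, -0.035, 0], [-1, 0, 0, -0.035, 0], [-1, 0, 0, -0.02, 0]])

```text
time_s: 34.03
eef_pos: [0.6514, 0.2545, 0.1478]
tool_rot: [[-0.587, -0.81, -0.001], [-0.81, 0.587, 0.001], [-0.0, 0.001, -1.0]]
wrist_force: [0.6, 0.5, -3.8]
finger_gap: 0.0235
finger_force: 59.3
```

jog_arm(deltas=[[-1, 0.014, 0.0044, 0, 0], [-1, 0.024, 0.0075, 0, 0], [-1, 0.03, 0.0095, 0, 0], [-1, 0.03, 0.0095, 0, 0], [-1, 0.03, 0.0095, 0, 0]])

```text
time_s: 34.45
eef_pos: [0.5407, 0.1735, 0.1435]
tool_rot: [[-0.587, -0.81, -0.005], [-0.81, 0.587, -0.0], [0.003, 0.004, -1.0]]
wrist_force: [-0.2, 0.1, -4.3]
finger_gap: 0.0236
finger_force: 59.5
```

jog_arm(deltas=[[-1, 0.03, 0.0095, 0, 0], [-1, 0.03, 0.0095, 0, 0], [-1, 0.03, 0.0095, 0, 0], [-1, 0.0185, 0.0055, 0, 0], [-1, 0.01, 0.003, 0, 0]])

```text
time_s: 34.87
eef_pos: [0.4395, 0.0989, 0.1438]
tool_rot: [[-0.588, -0.809, -0.007], [-0.809, 0.588, -0.0], [0.004, 0.006, -1.0]]
wrist_force: [-0.6, 0.6, -5.0]
finger_gap: 0.0231
finger_force: 59.5
```

jog_arm(deltas=[[-1, 0, 0, 0, 5], [-1, 0, 0, 0, 6], [-1, 0, 0, 0, 5], [-1, 0, 0, 0, 2], [-1, 0, 0, 0, 0]])

```text
time_s: 35.28
eef_pos: [0.4441, 0.1004, 0.1447]
tool_rot: [[-0.809, -0.588, -0.002], [-0.588, 0.809, 0.001], [0.001, 0.002, -1.0]]
wrist_force: [0.3, -0.2, -5.1]
finger_gap: 0.0235
finger_force: 59.4
```

jog_arm(deltas=[[-1, 0, 0, 0, 0], [-1, 0, 0, 0, 0], [-1, 0, 0, 0, 0], [-1, 0, 0, 0, 0], [-1, 0, 0, 0, 0]])

```text
time_s: 35.7
eef_pos: [0.4447, 0.0999, 0.1452]
tool_rot: [[-0.808, -0.589, -0.0], [-0.589, 0.808, -0.0], [0.0, 0.0, -1.0]]
wrist_force: [1.2, 1.0, -5.2]
finger_gap: 0.0231
finger_force: 59.4
```

```bash
python3 shot.py w11
```

```text
35.7 [0.4447 0.0999 0.1452] h -143.93293419857795 q6 -0.5477566944007234
```

View pics/w11.png

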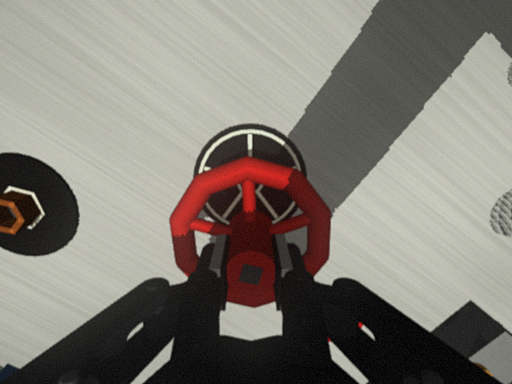

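The wheel is held level. Its front spoke at (249,195) lines up with the outline spoke at (250,145).

jog_arm(deltas=[[-1, -0.0015, -0.0005, 0.015, 0], [-1, 0, 0, 0.025, 0], [-1, 0, 0, 0.03, 0], [-1, 0, 0, 0.02, 0], [-1, 0, 0, 0.012, 0]])

```text
time_s: 36.17
eef_pos: [0.4444, 0.1002, 0.0409]
tool_rot: [[-0.808, -0.589, -0.004], [-0.589, 0.808, -0.0], [0.003, 0.002, -1.0]]
wrist_force: [-0.9, -0.4, -4.6]
finger_gap: 0.0235
finger_force: 59.5
```

jog_arm(deltas=[[-1, 0, 0, 0.005, 0], [-1, 0, 0, 0.003, 0], [-1, 0, 0, 0.002, 0], [-1, 0, 0, 0, 0], [-1, 0, 0, 0, 0]])

```text
time_s: 36.58
eef_pos: [0.4473, 0.1004, 0.0342]
tool_rot: [[-0.808, -0.589, 0.002], [-0.589, 0.808, 0.0], [-0.002, -0.001, -1.0]]
wrist_force: [-0.5, 0.0, -5.3]
finger_gap: 0.0231
finger_force: 59.5
```

jog_arm(deltas=[[-1, 0.0006, 0.0004, 0.003, 0], [-1, 0, 0, 0.003, 0], [-1, 0, 0, 0.002, 0], [-1, 0, 0, 0.001, 0], [-1, 0, 0, 0, 0]])

```text
time_s: 37.0
eef_pos: [0.4457, 0.1003, 0.0251]
tool_rot: [[-0.808, -0.589, 0.001], [-0.589, 0.808, -0.0], [-0.0, -0.0, -1.0]]
wrist_force: [-3.5, -0.3, 4.6]
finger_gap: 0.0234
finger_force: 60.8
```

Touching down. Release, rise, and look.

jog_arm(deltas=[[-1, 0, 0, 0, 0], [-0.3, 0, 0, 0, 0], [-0.2, 0, 0, 0, 0], [0.2, 0, 0, 0, 0], [0.6, 0, 0, 0, 0]])

```text
time_s: 37.42
eef_pos: [0.4461, 0.1004, 0.0244]
tool_rot: [[-0.809, -0.588, 0.001], [-0.588, 0.809, -0.0], [-0.001, -0.001, -1.0]]
wrist_force: [0.9, -0.6, -0.3]
finger_gap: 0.0575
finger_force: 0.0
```

jog_arm(deltas=[[0.6, 0, 0, 0, 0], [0.6, 0, 0, 0, 0], [0.6, 0, 0, -0.01, 0], [0.6, 0, 0, -0.03, 0], [0.6, 0, 0, -0.03, 0]])

```text
time_s: 37.83
eef_pos: [0.4437, 0.1001, 0.0939]
tool_rot: [[-0.809, -0.588, -0.004], [-0.588, 0.809, -0.0], [0.004, 0.002, -1.0]]
wrist_force: [0.4, 0.4, 0.4]
finger_gap: 0.0687
finger_force: 0.0
```

jog_arm(deltas=[[1, 0, 0, -0.035, 0], [1, 0, 0, -0.035, 0], [1, 0, 0, -0.035, 0], [1, 0, 0, -0.03, 0], [1, 0, 0, -0.01, 0]])

```text
time_s: 38.25
eef_pos: [0.4478, 0.1005, 0.2442]
tool_rot: [[-0.808, -0.588, 0.008], [-0.589, 0.808, 0.001], [-0.006, -0.004, -1.0]]
wrist_force: [-0.2, 0.9, -0.2]
finger_gap: 0.0855
finger_force: 0.0
```

jog_arm(deltas=[[1, 0, 0, 0, 0], [1, 0, 0, 0, 0], [1, 0, 0, 0, 0], [1, 0, 0, 0, 0], [1, 0, 0, 0, 0]])

```text
time_s: 38.67
eef_pos: [0.4445, 0.1003, 0.2377]
tool_rot: [[-0.809, -0.588, -0.003], [-0.588, 0.809, -0.0], [0.003, 0.002, -1.0]]
wrist_force: [0.7, 0.1, 0.4]
finger_gap: 0.0856
finger_force: 0.0
```

```bash
python3 shot.py w12; python3 - <<'E'
import pickle
from edge import *
from station import viewer
T=viewer.camera_model("top"); t=viewer.snapshot("top"); cv2.imwrite("pics/top3.png",t)
w=cv2.imread("pics/w12.png"); m,s=pickle.load(open("pics/w12.pkl","rb"))
a=cv2.resize(w[70:270,60:420],(720,400),interpolation=cv2.INTER_CUBIC); cv2.imwrite("pics/w12c.png",a)
# dial and pad in top
hsv=cv2.cvtColor(t,cv2.COLOR_BGR2HSV); c=proj(T,[.616,-.270,.074]).astype(int); g=((hsv[...,1]<60)&(hsv[...,2]>110)).astype(np.uint8)
k=np.zeros_like(g); cv2.circle(k,tuple(int(v) for v in c),9,1,-1)
cs,_=cv2.findContours(g*k,cv2.RETR_EXTERNAL,cv2.CHAIN_APPROX_NONE); e=cv2.fitEllipse(cv2.convexHull(max(cs,key=cv2.contourArea)))
print("dial top",ray(T,e[0],.074),"pad (top) .6165 -.2708")
# wheel rim (red) vs pad in wrist
hw=cv2.cvtColor(w,cv2.COLOR_BGR2HSV); red=(((hw[...,0]<8)|(hw[...,0]>172))&(hw[...,1]>130)&(hw[...,2]>40)).astype(np.uint8)
cc=proj(m,[.4456,.0997,.014]); k=np.zeros_like(red); cv2.circle(k,tuple(int(v) for v in cc),60,1,-1)
cs,_=cv2.findContours(red*k,cv2.RETR_EXTERNAL,cv2.CHAIN_APPROX_NONE); q=max(cs,key=cv2.contourArea)
print("wheel",circ(ray(m,cv2.convexHull(q)[:,0],.013)),"pad",pad(w,m,(.4456,.0997),range(0,360,5)))
E
```

```text
38.6667 [0.4445 0.1003 0.2377] h -143.95184407338243 q6 -0.5466373047044968
dial top [[ 0.6153 -0.2716]] pad (top) .6165 -.2708
wheel (array([0.4449, 0.1012]), np.float64(0.04942908306484351), 30) pad (array([0.446 , 0.1003]), np.float64(0.05192923259766254), 49)
```

View pics/w12c.png

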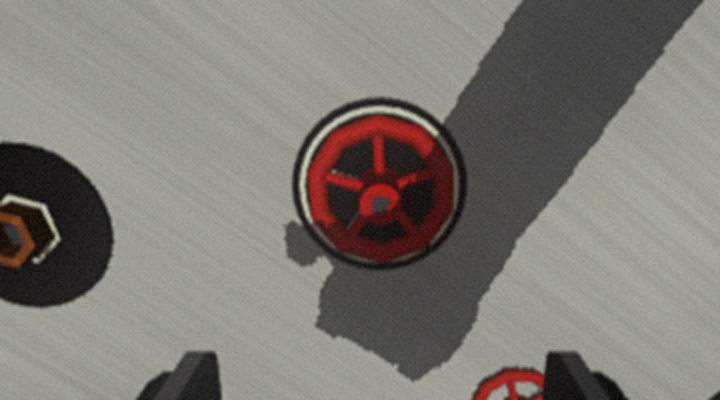

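The wheel lies flat inside its ring at crop (380,185), about 1 mm off centre. The meter is now within about 1.5 mm. The gripper is open and clear of everything, so I'm handing in.

```bash
python3 -c "
from station import ctrl
print(ctrl.job_done())"
```

```text
the job is handed in; nothing more can be done
None
```

All four parts are on their own pads and released, and I handed the job in at about 39 s; by the camera the meter and handwheel are within about 2 mm of centre, and both nuts look centred in their outlines.

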